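# Load the tasting tray into the toaster grill and set its selector

### The job

Take the small tray of biscuits off its board and slide it along the runners of the toaster grill until it is fully home, with all four biscuits still on it. Then turn the grill's selector (the bar-shaped knob) to top-and-bottom heat, the square mark with two bars, one click before the last, and leave it clicked in there. Leave the thermostat (the round knob), the bottle, the jar and the bowl as they are.

Things in the scene. Friction and masses are not known exactly. Their poses are not given: they have to be found in the camera images.
- grill: Open-fronted stainless toaster grill, fixed, 320 mm wide (y), 250 deep, 213 high (all in mm). Origin: on the counter under the middle of its open mouth; x points into the chamber (the way the tray goes in), y left of someone looking in, z up. The mouth looks to the robot's left. Chamber 210 wide between its cheeks; flared lips reach 14 out beside the mouth.
- tray_home (a point): Where the tray's origin lies when fully home against the stops; in the grill's axes, at x = 72.5, y = 0, z = 75 mm from its origin. The tray's side edges lie on two runners along the cheeks, each reaching in to 91 from the middle, tops 75 above the counter, from grill x = 6 to 206. Guides above them leave a slot 31 high (75 to 106). Stops end it at x = 150.
- mouth_top (a point): Middle of the mouth's upper edge: grill x = 0, 155 mm high (the opening ends at 149). From here the console slopes up and back, 40 degrees from level, to x = 69, z = 213, as wide as the grill; behind that the top is flat. Selector at y = -80 (right of someone facing it, nearest the robot), thermostat at y = +80.
- selector (a joint): Selector angle, rad, growing clockwise seen facing the console. Four spring detents 0.628 (36 degrees) apart, end stops at the first and last, marked 0 off (ring), 0.628 bottom heat (square, lower bar), 1.257 top-and-bottom heat (square, two bars), 1.885 top heat (square, upper bar). Leaving one takes about 0.1 N m; let go within 12 degrees of a mark it snaps in. Starts at one of the first two.
- selector_grip (a point): On the selector's axis, 28 mm above the panel: centre the pads here. z: the knob's axis, out of the panel, leaning 40 degrees from vertical to the grill's front; x: along the bar to its pointer end, turning with the knob; at selector 0 it is 54 degrees left of straight up the slope. Black knob: skirt 42 across up to 9 above the panel, on it a bar 42 long, 13 thick, up to 32 above the panel.
- thermostat_mark (a point): White mark near the rim of the thermostat, a round knurled black knob 38 mm in diameter, 22 tall, at the console's other end; already set, to be left alone. It turns easily.
- board: Dark wooden board 135 (x) by 205 mm (y), 18 thick, fixed, on which the tray starts. Origin: centre of its underside. It stands on the robot's left, the crate beside it; either may be the nearer.
- tray: Shallow aluminium tray, 155 (x) by 200 mm (y), rim 20 high, walls and floor 3 thick, 0.2 to 0.33 kg empty. Origin: centre of its underside; z up. A black insulated grip stands at the middle of its -x edge, on a ledge that runs 30 out from the rim, level with the rim's top.
- tray_grip (a point): Middle of the tray's grip: x = -120.5, z = 41 mm from the tray's origin, in its axes. The grip is a flat slab 50 wide (y), 10 thick, 42 long, rising from the ledge and leaning out 30 degrees from vertical, its top towards the tray's -x. Pinch it through its thickness with the fingers along the slab. This point is 26 up the slab from the ledge, 16 from its top edge.
- biscuit0: Round biscuit 1 of 4, 52 mm in diameter, 13 thick, 0.03 kg, lying loose on the tray. Origin: centre of its underside.
- biscuit1: Round biscuit 2 of 4, 52 mm in diameter, 13 thick, 0.03 kg, lying loose on the tray. Origin: centre of its underside.
- biscuit2: Round biscuit 3 of 4, 52 mm in diameter, 13 thick, 0.03 kg, lying loose on the tray. Origin: centre of its underside.
- biscuit3: Round biscuit 4 of 4, 52 mm in diameter, 13 thick, 0.03 kg, lying loose on the tray. Origin: centre of its underside.
- crate: Small slatted wooden crate of jars, fixed, 150 (x) by 80 mm (y), jars up to 84 high; beside the board, farther or nearer. Origin: centre of its underside.
- bottle: Tall loose glass bottle, 60 mm in diameter, 255 high, on the far side of the way into the grill. Origin: centre of its underside.
- jar: Loose glass jar with a lid, 70 mm in diameter, 92 high, on the near side of the way into the grill. Origin: centre of its underside.
- bowl: Small loose white bowl, 80 mm in diameter, 36 high, on the counter in front of the grill's mouth. Origin: centre of its underside.
Mind the look-alikes: they are no part of the job. What is shaped like the biscuit1 but red or yellow is not meant.

How it is judged:
By the outcome, as a careful person would: the job done as asked, in the order asked, and still so for the second after the job is handed in, with the robot touching nothing.
It also fails if it takes over 61 s, if anything falls off the work surface, if the arm or the gripper's body presses on something with over 40 N, if the wrist force passes 120 N, or if a joint passes its speed limit or range.

### The arm

A 6-joint arm with a two-finger parallel gripper is mounted at the origin on the work surface. World frame = base frame: x ahead of the robot, y to its left, z up, the work surface at z = 0. Lengths are in m, angles in degrees, forces in N, time in s.
With the tool pointing down it reaches from about 0.25 to 0.725 m from the base axis. Payload 9.7 kg.
Tool frame: the origin (TCP) lies on the centre line of the jaws, within the pads' length; the fingertips stand 19 mm ahead of it and the grasp point (between the pads) is the TCP; z points along the fingers, y is the direction in which the jaws open and shut (so a half turn about z gives the same grasp; the last joint's range is limited). The gripper opens to 85 mm and grips with 20 to 120 N. Pads are 22 mm wide; open, the fingers measure 114 mm over their backs; the gripper's body (76 mm by 85 mm) begins 54 mm behind the grasp point. The pads swing forward as they close: fully open they stand 13 mm farther back than shut.
Start: joints at [72.307, 4.979, 10.078, 95.1, 0, 90], TCP at [0.167, 0.524, 0.25] pointing down, gripper open.
Joint ranges: [-179.16, 179.16], [-48.56, 103.87], [-65.8, 70.77], [-126.05, 130.52], [-82.76, 87.17], [-180, 180]. Speed limits (degrees/s): [127.2, 127.2, 147.25, 180, 180, 180].

### API

Orientations are given as [roll, pitch, yaw] about the fixed x, y, z axes, in that order (R = Rz(yaw) Ry(pitch) Rx(roll)).
In Python, from workcell import bot gives the robot as it stands.
- The arm moves only by the tool servo_tool, never from a script. Its argument "motion" is a list that holds one entry, the list of rows, each a list of 6 numbers: the shift along the tool's x, y, z in mm, then the turn, a rotation vector about the tool's x, y, z in rad. A call has 1 to 5 rows; each row shifts and turns the commanded pose from where the row before left it, along the tool's axes as they then stand; what a row does not reach is not made up. A row lasts 1/10 s, in which the tool goes at most 50 mm and 8.59 degrees, less where a joint would pass 70% of its speed; a pose out of reach is approached as far as the arm can. A call is refused whole if a number of a shift passes 50 or a number of a turn 0.15, either way. A call with a gripper value outside its range is refused whole. "gripper" is the finger opening in mm, from 0 to 85.4, set as the call begins (left out, the last holds). The fingers move at their own pace and stop on an object; "newtons" is the grip in N (left out, the last holds). Time passes only in rows, so rows that do not move let the fingers close. It gives the time, the measured TCP pose, the force and the opening at its end, in the units of the state.
- bot.get_obs(): the state, without advancing time (a new reading comes with each control period).
- bot.camera(name): name is "scene" or "side" or "wrist"; returns a dict with "color" (384x512x3 uint8, red, green, blue), "fx", "fy", "cx", "cy" (pixels), "R" (3x3) and "t" (3): a world point X has camera coordinates R X + t. Camera axes: x right, y down, z forward; pixel columns grow to the right and rows downward; lengths in m; the calibration is good to about 2 mm. The wrist camera is an equidistant fisheye: a pixel r from the principal point sees the ray r / f radians off the axis. A picture is of the moment at which its call begins. There is no depth.
- bot.job_done(): hands the job in, once; it reports no verdict.
Trained networks look in a picture, given as the dict that the camera call returned (one of the last four; its "shot" number tells which), for a name from the list of things; names that differ only in an ending like _2 or _b are one class to them, and where a whole thing is asked for, a point or a joint stands for the part that bears it (a point fixed in the world has none). Each returns a list of dicts, best first, with "confidence" (0 to 1); they miss things now and then, are a little off and sometimes report something else, mostly with a low value. They report only what shows in the picture. A call takes as long as a camera call. They do not tell look-alikes from the thing itself.
- bot.look_for(picture, label): "rect" ([left, top, width, height] in pixels, round what is visible of it).
The state is a dict: "time": time; "q": joint angles; "qd": joint speeds; "joint_efforts": joint torques, N m; "ee_pos": TCP position; "tcp_rot": TCP orientation; "wrist_force": force on the tool from outside, world axes, zero at the start; "torque": the same for the moment, N m; "opening": finger opening in m.
Only numpy, scipy, OpenCV 4.12 (cv2) and the standard library are available. Lean on these libraries where they do the work, as an engineer would, in place of code of your own. Each camera call takes 0.05 s, during which the arm holds its last target.

## Working session

There is one attempt and no reset: what is moved stays moved. The work goes in short steps, Python scripts to look and compute and a tool call to move; the robot and the scene stay as the last step left them, time stands still between calls to the robot, and variables do not carry over. Pictures are saved under pics/ and viewed, and the job is handed in when it is done.

Besides the shell and the picture viewer there is one more tool, called after "Request:" as name([rows], argument=value, ...), one row to a line, values as JSON. servo_tool: Moves the arm, as the interface text tells. Its arguments: {"type":"object","properties":{"motion":{"type":"array","items":{"type":"array","items":{"type":"array","items":{"type":"number"}}}},"gripper":{"type":"number"},"newtons":{"type":"number"}},"required":["motion"]}

```bash
mkdir -p pics; ls; cat > h.py <<'E'
import numpy as np, cv2, pickle
from workcell import bot
from scipy.spatial.transform import Rotation as Ro
def snap(n,f):
    p=bot.camera(n); cv2.imwrite('pics/'+f+'.png',cv2.cvtColor(p['color'],cv2.COLOR_RGB2BGR)); pickle.dump(p,open('pics/'+f+'.pkl','wb')); return p
def load(f): return pickle.load(open('pics/'+f+'.pkl','rb'))
def K(p): return np.array([[p['fx'],0,p['cx']],[0,p['fy'],p['cy']],[0,0,1]])
def proj(p,X):
    X=np.atleast_2d(X); c=X@np.array(p['R']).T+p['t']; return np.c_[p['fx']*c[:,0]/c[:,2]+p['cx'],p['fy']*c[:,1]/c[:,2]+p['cy']]
def ray(p,u,v):
    R=np.array(p['R']); d=R.T@np.array([(u-p['cx'])/p['fx'],(v-p['cy'])/p['fy'],1]); o=-R.T@np.array(p['t']); return o,d
def atz(p,u,v,z):
    o,d=ray(p,u,v); return o+d*(z-o[2])/d[2]
E
python3 - <<'E'
from h import *
a=snap('scene','s0'); b=snap('side','d0'); 
for n,p in(('scene',a),('side',b)):
    print(n,p['fx'],p['cx'],p['cy'],-np.array(p['R']).T@p['t'])
    for l in ['grill','board','tray','tray_grip','biscuit0','crate','bottle','jar','bowl','selector','selector_grip','thermostat_mark','tray_home','mouth_top']:
        try: print(l,[(np.round(d['rect']).tolist(),round(d['confidence'],2)) for d in bot.look_for(p,l)][:6])
        except Exception as e: print(l,e)
print(bot.get_obs())
cv2.imwrite('pics/w0.png',cv2.cvtColor(snap('wrist','w0')['color'],cv2.COLOR_RGB2BGR))
E
```

```text
pics
scene 492.6030432399074 256.430883478577 196.40522546816678 [ 1.39508663 -0.11586885  1.37900126]
grill [([78.0, 165.0, 104.0, 131.0], 0.78)]
board []
tray [([238.0, 146.0, 66.0, 62.0], 0.58)]
tray_grip [([234.0, 144.0, 73.0, 60.0], 0.95), ([263.0, 159.0, 18.0, 11.0], 0.25)]
biscuit0 [([312.0, 165.0, 15.0, 15.0], 0.69), ([250.0, 166.0, 12.0, 10.0], 0.65), ([264.0, 159.0, 14.0, 10.0], 0.61), ([277.0, 171.0, 14.0, 14.0], 0.55), ([322.0, 202.0, 20.0, 18.0], 0.47), ([265.0, 181.0, 15.0, 13.0], 0.45)]
crate [([251.0, 200.0, 53.0, 47.0], 0.74), ([83.0, 164.0, 103.0, 133.0], 0.46)]
bottle [([198.0, 245.0, 24.0, 51.0], 0.69)]
jar [([195.0, 166.0, 22.0, 30.0], 0.85)]
bowl [([191.0, 207.0, 24.0, 24.0], 0.8), ([198.0, 244.0, 25.0, 52.0], 0.5)]
selector [([154.0, 182.0, 18.0, 12.0], 0.61)]
selector_grip [([156.0, 183.0, 16.0, 11.0], 0.48), ([199.0, 243.0, 27.0, 52.0], 0.44), ([278.0, 172.0, 16.0, 15.0], 0.25), ([80.0, 164.0, 104.0, 132.0], 0.24)]
thermostat_mark [([158.0, 224.0, 16.0, 14.0], 0.69)]
tray_home [([84.0, 166.0, 105.0, 130.0], 0.84), ([156.0, 186.0, 14.0, 8.0], 0.29)]
mouth_top 
[... 1186 characters left out ...]
96.0], 0.67), ([258.0, 278.0, 21.0, 21.0], 0.23)]
{'time': 1.5, 'q': array([ 7.23072825e+01,  4.97837205e+00,  1.00783878e+01,  9.51003418e+01,
       -7.15688297e-04,  9.00019499e+01]), 'qd': array([-0.08716158, -0.06999205, -0.00254131,  0.04374086,  0.02440557,
       -0.00217044]), 'joint_efforts': array([-2.23659255e-03, -5.20102465e+01,  4.64855325e+01,  1.84682816e-03,
       -3.65500227e-05,  1.60408433e-05]), 'ee_pos': array([0.16715196, 0.5239753 , 0.25029077]), 'tcp_rot': array([-1.79999674e+02,  7.15699393e-04,  1.62305333e+02]), 'wrist_force': array([ 0.1152823 , -0.16160519,  0.82509427]), 'torque': array([-0.07880115,  0.00990351, -0.03451449]), 'opening': 0.08563684009392518}
```

```bash
python3 - <<'E'
import cv2
a=cv2.imread('pics/s0.png');b=cv2.imread('pics/d0.png')
cv2.imwrite('pics/s0c.png',cv2.resize(a[135:315,70:350],None,fx=2.85,fy=2.85,interpolation=cv2.INTER_CUBIC))
cv2.imwrite('pics/d0c.png',cv2.resize(b[90:384,150:400],None,fx=2.0,fy=2.0,interpolation=cv2.INTER_CUBIC))
E
```

```text
(no output)
```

View pics/s0c.png

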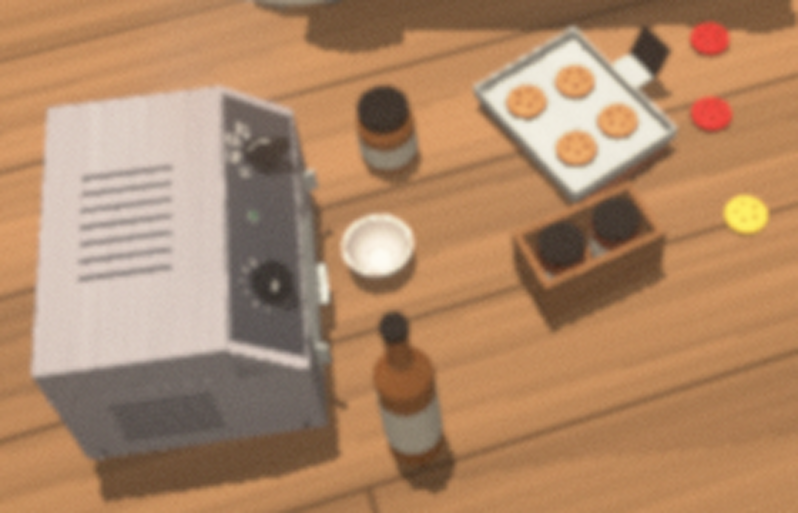

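View pics/d0c.png

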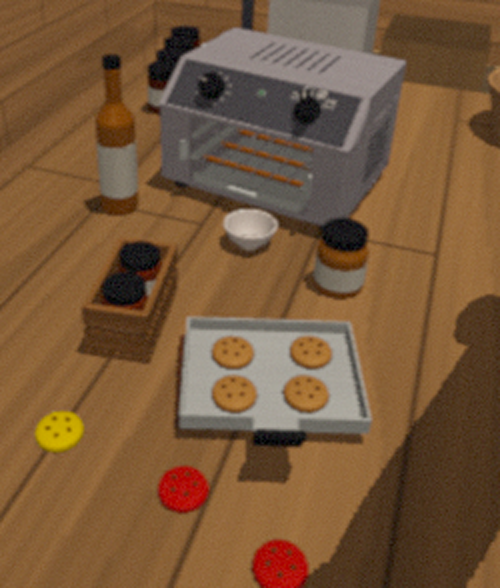

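View pics/w0.png

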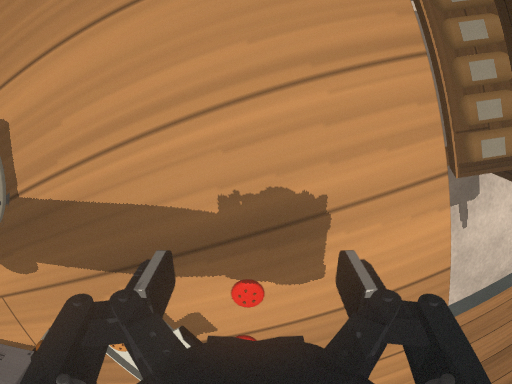

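```bash
python3 - <<'E'
import cv2
a=cv2.imread('pics/s0.png');b=cv2.imread('pics/d0.png')
def crop(im,x,y,w,h,s,f):
    c=cv2.resize(im[y:y+h,x:x+w],None,fx=s,fy=s,interpolation=cv2.INTER_CUBIC)
    for i in range((x//10+1)*10,x+w,10):
        cv2.line(c,((i-x)*s,0),((i-x)*s,5 if i%50 else 12),(255,0,255),1); cv2.putText(c,str(i),((i-x)*s-10,20),0,.35,(255,0,0),1)
    for i in range((y//10+1)*10,y+h,10):
        cv2.line(c,(0,(i-y)*s),(5,(i-y)*s),(255,0,255),1); cv2.putText(c,str(i),(8,(i-y)*s+4),0,.35,(255,0,0),1)
    cv2.imwrite('pics/'+f+'.png',c)
crop(a,230,138,85,72,8,'c1'); crop(a,76,160,114,140,4,'c2')
crop(b,232,245,112,72,7,'c3'); crop(b,225,95,133,110,5,'c4')
E
```

```text
(no output)
```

View pics/c1.png

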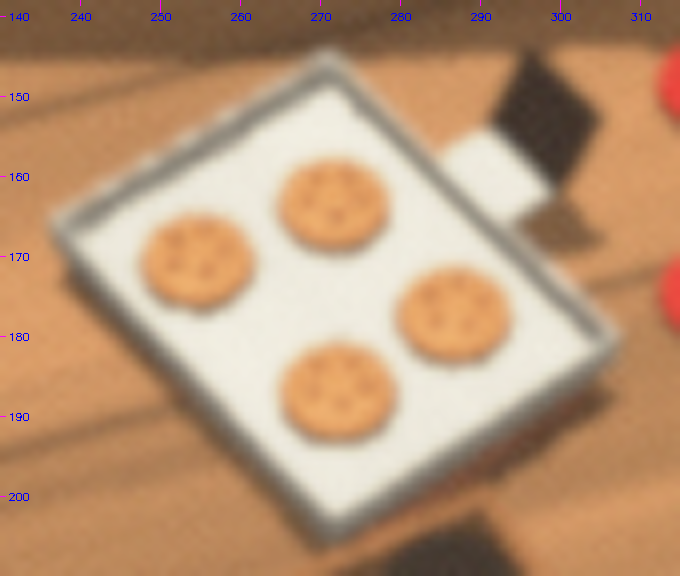

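View pics/c2.png

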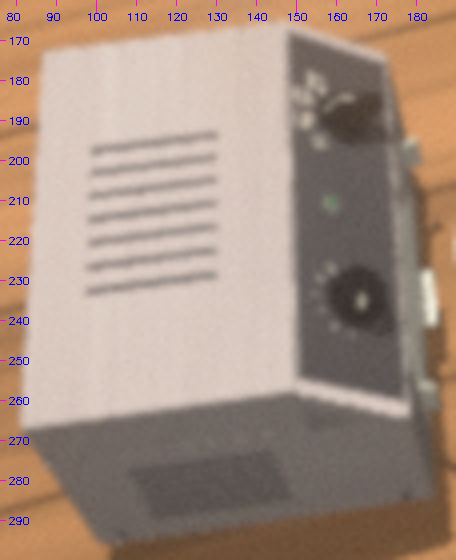

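View pics/c3.png

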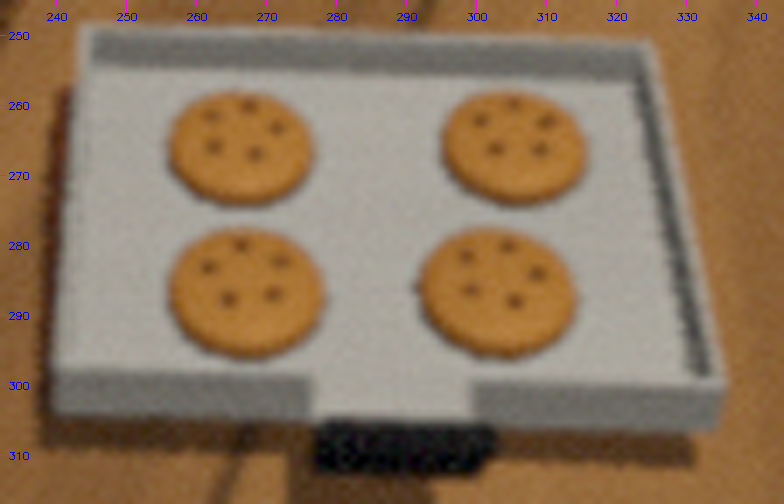

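View pics/c4.png

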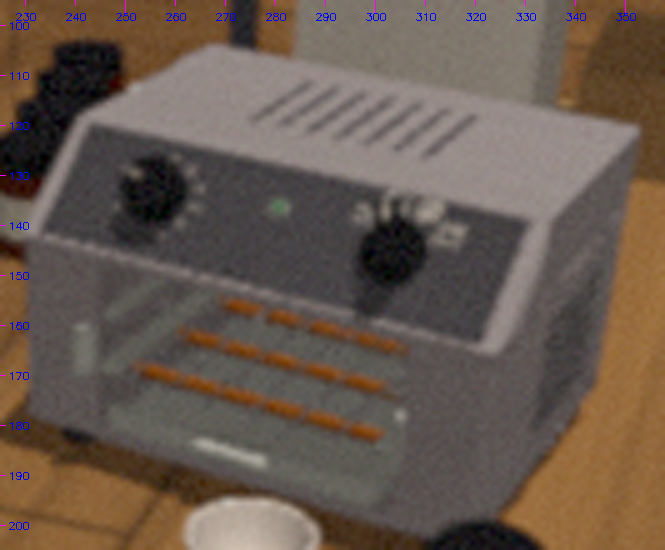

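```bash
cat > fit.py <<'E'
from h import *
from scipy.optimize import least_squares
s,d=load('s0'),load('d0')
def fit(obs,x0,zfree=False):
    def T(x,P):
        c,n=np.cos(x[2]),np.sin(x[2]); P=np.array(P,float)/1000
        return np.c_[c*P[:,0]-n*P[:,1]+x[0],n*P[:,0]+c*P[:,1]+x[1],P[:,2]+(x[3] if len(x)>3 else 0)]
    def r(x): return np.concatenate([(proj(p,T(x,P))-np.array(U)).ravel()*p['fx']/490 for p,P,U in obs])
    o=least_squares(r,x0,loss='soft_l1'); return o.x,r(o.x).reshape(-1,2)
E
python3 - <<'E'
from fit import *
G=[(69,-160,213),(69,160,213),(250,-160,213),(250,160,213),(0,-160,155),(0,160,155)]
us=[(147.5,167),(150.5,254.5),(86.2,172.5),(80.5,266.5),(171.8,174.5),(177.5,262.5)]
ud=[(332.5,138.1),(240.5,118.1),(352.5,120.1),(266.9,103.5),(323.9,165.1),(230.9,142.1)]
print(np.array(s['R']))
for o in ([(s,G,us),(d,G,ud)],[(s,G,us)],[(d,G,ud)]):
  for xx in ([.4,-.3,-1.5],[.4,-.3,-1.5,0]):
    x,r=fit(o,xx); print(x,np.degrees(x[2]));print(r.round(1).tolist())
Tr=[(-77.5,100,38),(-77.5,-100,38),(77.5,100,38),(77.5,-100,38)]
us=[(307.2,179.8),(270.5,143.5),(270.5,202.8),(235.5,165)]
ud=[(238.9,297.4),(334.6,299.1),(242.9,248.1),(324.6,250.5)]
ud=[ (334.6-334.6+238.9,297.4),(334.6,299.1),(242.9,248.1),(324.6,250.5)]
for o in ([(s,Tr,us),(d,Tr,ud)],[(s,Tr,us)],[(d,Tr,ud)]):
    x,r=fit(o,[.3,.4,-1.5]); print(x,np.degrees(x[2]));print(r.round(1).tolist())
E
```

```text
[[ 0.31691727  0.94834388 -0.01439925]
 [ 0.77501025 -0.26768459 -0.57245443]
 [-0.54673811  0.17026113 -0.81981009]]
[ 0.56513403 -0.110528   -1.74145379] -99.77795219446317
[[-0.9, -2.7], [-0.9, 2.4], [-0.0, -0.6], [0.2, 0.1], [0.5, -1.5], [1.1, 0.7], [1.6, 0.1], [-0.1, -0.4], [0.2, -0.3], [-0.3, -0.3], [0.0, 0.2], [-1.3, -0.6]]
[ 5.64721794e-01 -1.11017106e-01 -1.74187637e+00 -1.72726672e-03] -99.80216435242845
[[-0.9, -2.4], [-1.0, 2.6], [-0.0, -0.3], [0.2, 0.3], [0.4, -1.2], [0.9, 1.0], [1.6, 0.4], [0.0, -0.1], [0.2, 0.0], [-0.2, -0.0], [0.1, 0.6], [-1.2, -0.3]]
[ 0.56513136 -0.11053143 -1.74042394] -99.71894613400696
[[-1.0, -2.7], [-0.9, 2.4], [-0.1, -0.5], [0.3, 0.2], [0.5, -1.5], [1.1, 0.7]]
[ 0.55266158 -0.11261041 -1.74205252 -0.01924114] -99.8122571336386
[[-1.1, -1.6], [-1.3, 2.1], [0.7, 0.4], [1.0, -0.4], [-0.0, -0.5], [0.3, 0.4]]
[ 0.56535233 -0.1100668  -1.7454916 ] -100.00930208497869
[[1.5, 0.2], [-0.1, -0.4], [0.3, -0.2], [-0.2, -0.3], [-0.1, 0.4], [-1.3, -0.6]]
[ 0.56858189 -0.12725394 -1.74076169 -0.00789855] -99.73829778520064
[[1.1, 0.2], [0.5, -0.0], [-0.5, 0.0], [-0.1, 0.2], [-0.3, 0.1], [-0.5, -0.5]]
[ 0.42148995  0.24214335 -1.24807592] -71.50948251262729
[[-0.0, -0.0], [0.5, 0.9], [0.7, -0.0], [0.3, 0.1], [0.5, -0.6], [0.4, 0.2], [0.3, -0.3], [-0.1, -0.3]]
[ 0.42037099  0.24122606 -1.24980561] -71.60858646085775
[[-0.4, -0.1], [0.2, 0.7], [0.2, -0.2], [-0.0, -0.2]]
[ 0.42206772  0.24362796 -1.24636854] -71.41165727614062
[[0.1, -0.3], [0.2, 0.5], [-0.0, -0.0], [-0.4, -0.1]]
```

```bash
python3 - <<'E'
from fit import *
G=[(250,-160,213),(250,160,213),(0,-160,155),(0,160,155),(69,-160,213),(69,160,213)]
us=[(86.2,172.5),(80.5,266.5),(171.8,173.3),(178.2,263),(147,165),(150.1,257.3)]
ud=[(352.5,120.1),(266.9,103.5),(323.9,165.1),(230.9,142.1),(332.8,138.2),(240.5,118.1)]
for o in ([(s,G,us),(d,G,ud)],[(s,G,us)],[(d,G,ud)]):
    x,r=fit(o,[.4,-.3,-1.5]); print(x,np.degrees(x[2]));print(r.round(1).tolist())
    if len(o)==2: g=x
from scipy.optimize import least_squares
def cyl(rad,h,rs,rd,x0):
    t=np.linspace(0,2*np.pi,40)
    def f(x):
        out=[]
        P=np.concatenate([np.c_[x[0]+rad*np.cos(t),x[1]+rad*np.sin(t),0*t+z] for z in (0,h)])
        for p,r in((s,rs),(d,rd)):
            q=proj(p,P);a=q.min(0);b=q.max(0);out+= [(a[0]+b[0])/2-r[0]-r[2]/2,(a[1]+b[1])/2-r[1]-r[3]/2]
        return out
    o=least_squares(f,x0);X=o.x;c,n=np.cos(g[2]),np.sin(g[2]);dx=X-g[:2]
    print(X.round(3),'grill axes',(c*dx[0]+n*dx[1]).round(3),(-n*dx[0]+c*dx[1]).round(3),o.fun.round(1))
cyl(.035,.092,[195,166,22,30],[307,198,27,40],[.4,.1])
cyl(.030,.255,[198,245,24,51],[200,117,23,79],[.7,.1])
cyl(.040,.036,[191,207,24,24],[263,194,26,21],[.5,.1])
c,n=np.cos(g[2]),np.sin(g[2]);M=np.array([[c,-n,0],[n,c,0],[0,0,1]]);O=np.array([g[0],g[1],0])
for nm,P in (('sel',[.0345,-.08,.184]),('selgrip',[.0165,-.08,.2054]),('thermo',[.0345,.08,.184]),('knobtop',[.0345-.032*.643,-.08,.184+.032*.766]),('thtop',[.0345-.022*.643,.08,.184+.022*.766])):
    W=M@np.array(P)+O; print(nm,W.round(4),proj(s,W).round(1),proj(d,W).round(1))
cr=[251,200,53,47]
print('crate', [atz(s,*u,.06).round(3) for u in ((251,222),(304,222),(277,205),(277,245))])
E
```

```text
[ 0.56559743 -0.11072527 -1.74162654] -99.78785022815072
[[-0.1, -0.4], [0.2, 0.2], [0.5, -0.1], [0.3, 0.4], [-0.4, -0.6], [-0.6, -0.2], [0.1, -0.4], [-0.4, -0.4], [-0.1, 0.2], [-1.4, -0.6], [1.3, -0.0], [-0.2, -0.5]]
[ 0.56581867 -0.11073001 -1.74077408] -99.73900765838019
[[-0.1, -0.3], [0.2, 0.4], [0.5, -0.1], [0.4, 0.5], [-0.4, -0.5], [-0.5, -0.2]]
[ 0.56525287 -0.10990003 -1.74541694] -100.00502398691513
[[0.3, -0.2], [-0.2, -0.3], [-0.1, 0.4], [-1.3, -0.6], [1.3, 0.1], [-0.1, -0.4]]
[0.388 0.02 ] grill axes -0.098 -0.198 [-0.5 -0.7 -0.6  0.3]
[ 0.756 -0.06 ] grill axes -0.082 0.179 [-1.6 -2.5 -2.9 -1. ]
[ 0.523 -0.031] grill axes -0.072 -0.055 [-0.6  2.2  1.   2.7]
sel [ 0.4809 -0.1311  0.184 ] [[160.7 189.6]] [[303.3 145.5]]
selgrip [ 0.484  -0.1134  0.2054] [[165.5 184.6]] [[301.6 140.9]]
thermo [ 0.6386 -0.1583  0.184 ] [[163.  235.2]] [[256.2 134.3]]
knobtop [ 0.4844 -0.1108  0.2085] [[166.2 183.9]] [[301.3 140.2]]
thtop [ 0.641  -0.1444  0.2009] [[167.1 231.4]] [[254.1 130.7]]
crate [array([0.603, 0.111, 0.06 ]), array([0.657, 0.268, 0.06 ]), array([0.569, 0.21 , 0.06 ]), array([0.708, 0.16 , 0.06 ])]
```

```bash
cat > nav.py <<'E'
from h import *
import sys,json
from scipy.spatial.transform import Slerp
TRAY=[0.4215,0.2421,np.radians(-71.5)]; GR=[0.5656,-0.1107,np.radians(-99.79)]
def frame(f):
    return Ro.from_euler('z',f[2]).as_matrix(),np.array([f[0],f[1],0])
def cur():
    o=bot.get_obs(); return np.array(o['ee_pos']),Ro.from_euler('xyz',o['tcp_rot'],degrees=True).as_matrix(),o
def gripR(M,tilt=30,flip=1):
    "tool axes for tool z=(sin,0,-cos) in frame M, x=-flip*y"
    t=np.radians(tilt); z=np.array([np.sin(t),0,-np.cos(t)]); x=np.array([0,-flip,0.]); y=np.cross(z,x); return M@np.c_[x,y,z]
def rows(p1,R1,n,ramp=False,start=None):
    p0,R0,o=start if start else cur()
    rv=(Ro.from_matrix(R1@R0.T)).as_rotvec(); ts=np.linspace(0,1,n+1)
    if ramp: ts=ts*ts*(3-2*ts)
    out=[];P,R=p0,R0
    for t in ts[1:]:
        Pn=p0+(p1-p0)*t;Rn=Ro.from_rotvec(rv*t).as_matrix()@R0
        d=R.T@(Pn-P)*1000;w=Ro.from_matrix(R.T@Rn).as_rotvec()
        d=np.round(d,1);w=np.round(w,3)
        out.append(d.tolist()+w.tolist())
        P=P+R@d/1000;R=R@Ro.from_rotvec(w).as_matrix()
    for i in range(0,n,5): print(json.dumps(out[i:i+5]))
    return P,R,None
def log():
    o=bot.get_obs(); open('log.txt','a').write(json.dumps([list(o['q']),list(o['ee_pos']),list(o['tcp_rot'])])+'\n')
    print('t',round(o['time'],2),'q',np.round(o['q'],1),'p',np.round(o['ee_pos'],4),'rpy',np.round(o['tcp_rot'],2),'F',np.round(o['wrist_force'],1),'T',np.round(o['torque'],2),'op',round(o['opening'],4))
E
python3 - <<'E'
from nav import *
log()
M,O=frame(TRAY); R1=gripR(M)
g=O+M@np.array([-.1205,0,.059]); pre=g-R1[:,2]*.075
print(g,pre,Ro.from_matrix(R1).as_euler('xyz',degrees=True))
rows(pre+[0,0,.02],R1,10)
E
```

```text
t 1.55 q [72.3  5.  10.1 95.1  0.  90. ] p [0.1671 0.524  0.2503] rpy [-180.     -0.    162.31] F [-0.9  0.1  0.2] T [ 0.04 -0.02  0.06] op 0.0853
[0.38326479 0.356373   0.059     ] [0.37136586 0.39193514 0.12395191] [-150.     0.  -161.5]
[[-23.5, -6.4, 10.6, 0.051, -0.017, -0.062], [-22.8, -7.2, 11.4, 0.05, -0.016, -0.061], [-22.2, -8.1, 12.1, 0.051, -0.017, -0.062], [-21.5, -8.7, 12.9, 0.05, -0.016, -0.062], [-20.7, -9.4, 13.7, 0.051, -0.017, -0.062]]
[[-19.9, -9.9, 14.6, 0.05, -0.016, -0.061], [-19.0, -10.4, 15.4, 0.051, -0.017, -0.062], [-18.0, -10.7, 16.2, 0.051, -0.016, -0.062], [-17.2, -11.0, 17.0, 0.05, -0.017, -0.061], [-16.1, -11.1, 17.9, 0.051, -0.016, -0.062]]
```

Request:
servo_tool([
  [[-23.5,-6.4,10.6,0.051,-0.017,-0.062],[-22.8,-7.2,11.4,0.05,-0.016,-0.061],[-22.2,-8.1,12.1,0.051,-0.017,-0.062],[-21.5,-8.7,12.9,0.05,-0.016,-0.062],[-20.7,-9.4,13.7,0.051,-0.017,-0.062]],
], gripper=50, newtons=100)

```text
time: 2.05
ee_pos: [0.2701, 0.4575, 0.1968]
tcp_rot: [-164.9, 2.4, -179.4]
wrist_force: [-0.5, 0.2, 0.3]
opening: 0.0501
```

```bash
python3 -c "
from nav import *
log()"
```

```text
t 2.05 q [ 63.8  13.6  12.5 101.4  -8.8  64.6] p [0.2701 0.4575 0.1968] rpy [-164.87    2.4  -179.42] F [-0.5  0.2  0.3] T [0.24 0.03 0.06] op 0.0501
```

Request:
servo_tool([
  [[-19.9,-9.9,14.6,0.05,-0.016,-0.061],[-19.0,-10.4,15.4,0.051,-0.017,-0.062],[-18.0,-10.7,16.2,0.051,-0.016,-0.062],[-17.2,-11.0,17.0,0.05,-0.017,-0.061],[-16.1,-11.1,17.9,0.051,-0.016,-0.062]],
])

```text
time: 2.55
ee_pos: [0.3722, 0.3915, 0.1435]
tcp_rot: [-149.9, -0.1, -161.4]
wrist_force: [-0.0, -0.2, -1.1]
opening: 0.0502
```

```bash
python3 - <<'E'
from nav import *
log(); p=snap('wrist','w1'); p=snap('side','d1'); c=p['color'][230:340,200:360]
cv2.imwrite('pics/d1c.png',cv2.cvtColor(cv2.resize(c,None,fx=5,fy=5,interpolation=3),4))
log()
E
```

```text
t 2.55 q [ 57.5  20.3  11.3 101.1 -23.   43. ] p [0.3722 0.3915 0.1435] rpy [-1.4988e+02 -6.0000e-02 -1.6137e+02] F [-0.  -0.2 -1.1] T [ 0.45  0.08 -0.03] op 0.0502
t 2.65 q [ 57.4  20.4  11.2 101.1 -22.9  43.1] p [0.3722 0.3905 0.1417] rpy [-149.78   -0.19 -161.51] F [ 0.  -0.1 -0.9] T [ 0.43  0.15 -0.01] op 0.0499
```

View pics/w1.png

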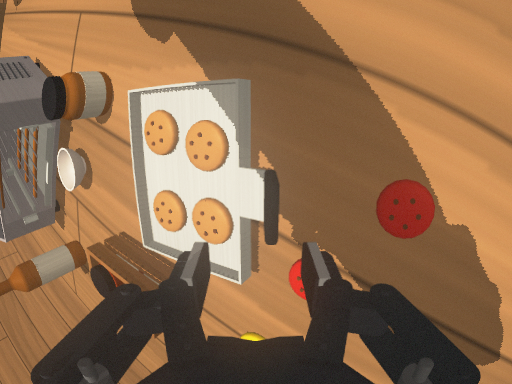

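View pics/d1c.png

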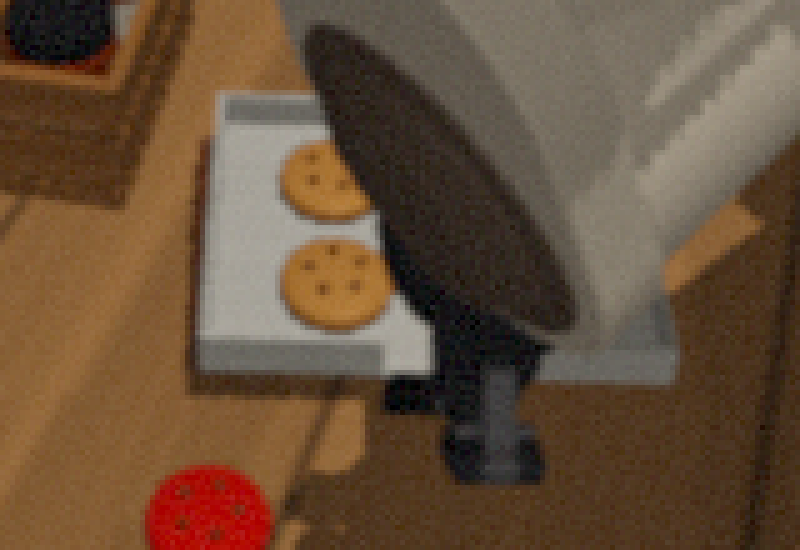

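```bash
cat >> h.py <<'E'
def fproj(p,X):
    X=np.atleast_2d(X); c=X@np.array(p['R']).T+p['t']; r=np.hypot(c[:,0],c[:,1]); th=np.arctan2(r,c[:,2]); 
    return np.c_[p['fx']*th*c[:,0]/r+p['cx'],p['fy']*th*c[:,1]/r+p['cy']]
def draw(p,f,pts,out,crop=None,sc=1,fe=True):
    im=cv2.cvtColor(p['color'],4); x,y,w,h=crop or (0,0,512,384)
    im=cv2.resize(im[y:y+h,x:x+w],None,fx=sc,fy=sc,interpolation=cv2.INTER_CUBIC)
    for L in pts:
        q=((fproj if fe else proj)(p,np.array(L))-[x,y]+.5)*sc
        cv2.polylines(im,[np.round(q).astype(int).reshape(-1,1,2)],False,(255,0,255),1)
    cv2.imwrite('pics/'+out+'.png',im)
def seg(*P,n=12):
    o=[]
    for a,b in zip(P[:-1],P[1:]): o+=[np.array(a)+(np.array(b)-np.array(a))*t for t in np.linspace(0,1,n)]
    return np.array(o)
E
cat >> nav.py <<'E'
def traylines(M,O):
    r=[(-77.5,-100,20),(-77.5,100,20),(77.5,100,20),(77.5,-100,20),(-77.5,-100,20)]
    g=lambda u,y,s:(-107.5-u*.5+s*.866*5,y,20+u*.866+s*2.5)
    L=[seg(*r)]+[seg(g(0,-25,s),g(42,-25,s),g(42,25,s),g(0,25,s),g(0,-25,s)) for s in(-1,1)]
    return [l/1000@M.T+O for l in L]
E
python3 - <<'E'
from nav import *
p=load('w1'); print(p['fx'],p['cx'],p['cy'])
M,O=frame(TRAY);O[2]=.018
draw(p,0,traylines(M,O),'w1o',(110,60,200,240),3)
E
```

```text
297.3186396354542 255.08401636107206 195.99717473854125
```

View pics/w1o.png

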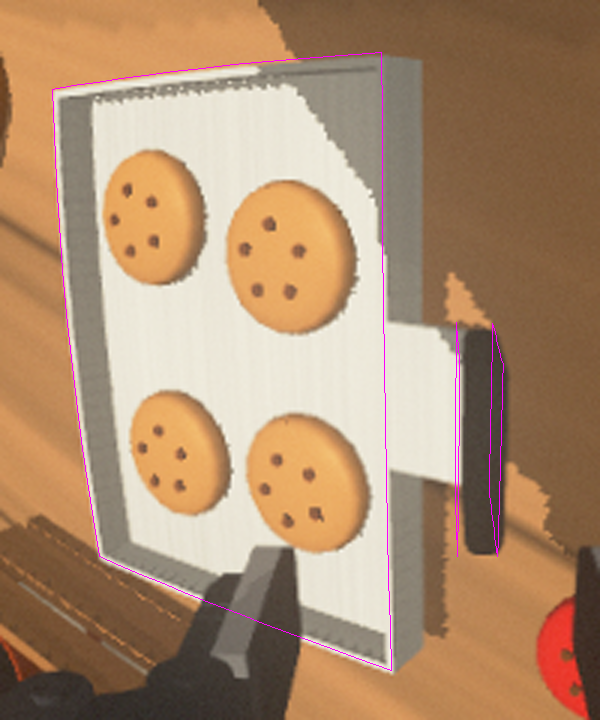

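```bash
python3 - <<'E'
from nav import *
M,O=frame(TRAY); R1=gripR(M)
g=O+M@np.array([-.1205,0,.059]); pre=g-R1[:,2]*.06
st=rows(pre,R1,2)
st=rows(g,R1,4,False,st)
E
```

```text
[[0.1, 5.2, 14.8, -0.002, -0.002, 0.001], [0.2, 5.1, 14.7, -0.002, -0.001, 0.0]]
[[-0.0, 0.0, 15.0, 0.0, -0.0, 0.0], [-0.0, 0.0, 15.0, 0.0, -0.0, 0.0], [-0.0, 0.0, 15.0, 0.0, -0.0, 0.0], [-0.0, 0.0, 15.0, 0.0, -0.0, 0.0]]
```

Request:
servo_tool([
  [[0,5.2,14.8,-0.002,-0.002,0.0],[0,5.1,14.7,-0.002,-0.001,0.0],[0,0,15,0,0,0],[0,0,15,0,0,0],[0,0,0,0,0,0]],
])

```text
time: 3.15
ee_pos: [0.3773, 0.3717, 0.0864]
tcp_rot: [-150.2, 0.1, -161.5]
wrist_force: [-0.6, -0.8, -1.1]
opening: 0.0501
```

```bash
python3 - <<'E'
from nav import *
log(); p=snap('wrist','w2'); 
M,O=frame(TRAY);O[2]=.018
draw(p,0,traylines(M,O),'w2o',(150,60,200,260),3)
M,O=frame(TRAY); R1=gripR(M)
g=O+M@np.array([-.1205,0,.059])
rows(g,R1,2)
E
```

```text
t 3.15 q [ 56.   19.1   3.6  93.7 -23.2  41.5] p [0.3773 0.3717 0.0864] rpy [-1.5022e+02  7.0000e-02 -1.6150e+02] F [-0.6 -0.8 -1.1] T [0.41 0.09 0.03] op 0.0501
[[-0.2, -0.3, 16.5, 0.002, 0.001, -0.0], [-0.2, -0.2, 16.5, 0.002, 0.001, -0.001]]
```

View pics/w2o.png

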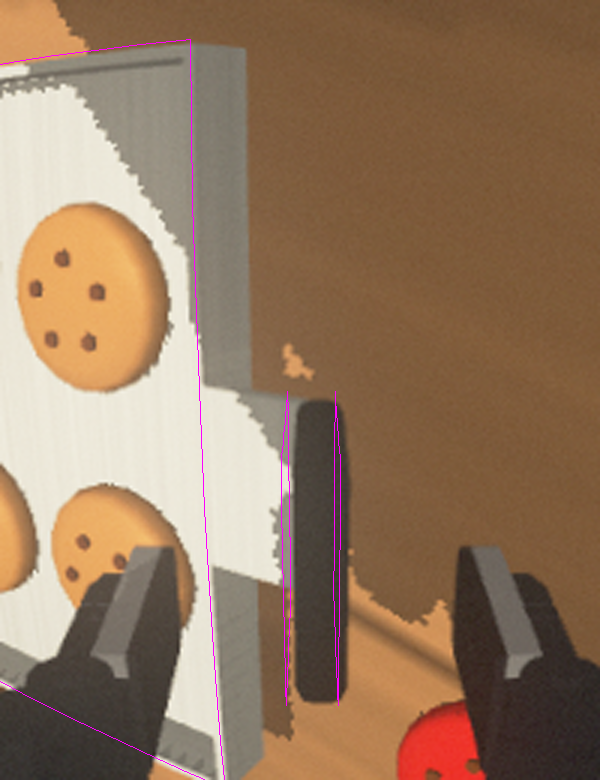

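Request:
servo_tool([
  [[-0.2,0.6,16.5,0.002,0,0],[-0.2,0.6,16.5,0.002,0,0],[0,0,0,0,0,0],[0,0,0,0,0,0]],
])

```text
time: 3.6
ee_pos: [0.3833, 0.3585, 0.0591]
tcp_rot: [-150.0, 0.2, -161.4]
wrist_force: [0.5, 0.6, 0.1]
opening: 0.0502
```

Request:
servo_tool([
  [[0,0,0,0,0,0],[0,0,0,0,0,0],[0,0,0,0,0,0],[0,0,0,0,0,0],[0,0,0,0,0,0]],
], gripper=0, newtons=100)

```text
time: 4.1
ee_pos: [0.3835, 0.3583, 0.0589]
tcp_rot: [-150.0, 0.2, -161.4]
wrist_force: [-0.9, 2.2, 7.2]
opening: 0.009
```

```bash
python3 - <<'E'
from nav import *
log(); M,O=frame(TRAY); R1=gripR(M)
g=O+M@np.array([-.1205,0,.059]);p,R,o=cur();print(M.T@(p-g))
E
```

```text
t 4.1 q [ 54.9  18.7   0.1  90.  -23.9  40.3] p [0.3835 0.3583 0.0589] rpy [-150.02    0.19 -161.4 ] F [-0.9  2.2  7.2] T [0.03 0.29 0.01] op 0.009
[-0.00176256  0.00081927 -0.0001041 ]
```

```bash
python3 - <<'E'
from nav import *
p,R,o=cur()
st=rows(p+[0,0,.10],R,10,True)
M,O=frame(GR); R1=gripR(M)
t=O+M@np.array([-.105-.1205,0,.112+.041]); print(t)
rows(t,R1,20,True,st)
E
```

```text
[[-0.0, -1.4, -2.4, 0.0, 0.0, 0.0], [-0.0, -3.8, -6.6, 0.0, 0.0, 0.0], [-0.1, -5.6, -9.7, 0.0, 0.0, 0.0], [-0.0, -6.8, -11.8, 0.0, 0.0, 0.0], [-0.1, -7.4, -12.8, 0.0, 0.0, 0.0]]
[[-0.0, -7.4, -12.8, 0.0, 0.0, 0.0], [-0.1, -6.8, -11.8, 0.0, 0.0, 0.0], [0.0, -5.6, -9.7, 0.0, 0.0, 0.0], [-0.0, -3.8, -6.6, 0.0, 0.0, 0.0], [-0.0, -1.4, -2.4, 0.0, 0.0, 0.0]]
[0.60394346 0.11151618 0.153     ]
[[-0.9, -1.9, 1.1, 0.0, 0.002, 0.003], [-2.8, -5.4, 3.3, 0.0, 0.005, 0.009], [-4.4, -8.5, 5.1, 0.0, 0.008, 0.014], [-6.0, -11.1, 6.8, 0.0, 0.011, 0.018], [-7.6, -13.2, 8.0, 0.0, 0.013, 0.023]]
[[-9.2, -15.0, 9.1, 0.0, 0.015, 0.025], [-10.6, -16.3, 9.8, 0.0, 0.017, 0.028], [-12.1, -17.0, 10.3, 0.0, 0.017, 0.03], [-13.2, -17.3, 10.5, 0.0, 0.018, 0.032], [-14.3, -17.3, 10.5, 0.001, 0.019, 0.032]]
[[-15.0, -16.8, 10.3, -0.0, 0.019, 0.032], [-15.4, -15.9, 9.7, -0.0, 0.018, 0.031], [-15.4, -14.9, 9.1, -0.0, 0.018, 0.03], [-15.0, -13.4, 8.2, -0.0, 0.016, 0.028], [-14.1, -11.9, 7.3, 0.0, 0.015, 0.026]]
[[-12.7, -10.0, 6.1, 0.0, 0.013, 0.022], [-10.7, -8.1, 5.0, 0.0, 0.011, 0.019], [-8.3, -5.9, 3.6, 0.0, 0.008, 0.014], [-5.3, -3.7, 2.3, 0.0, 0.006, 0.008], [-1.9, -1.3, 0.8, 0.0, 0.001, 0.003]]
```

Request:
servo_tool([
  [[0,-1.4,-2.4,0,0,0],[0,-3.8,-6.6,0,0,0],[-0.1,-5.6,-9.7,0,0,0],[0,-6.8,-11.8,0,0,0],[-0.1,-7.4,-12.8,0,0,0]],
])

```text
time: 4.6
ee_pos: [0.3834, 0.3579, 0.1094]
tcp_rot: [-150.0, 0.1, -161.4]
wrist_force: [-0.5, 0.4, -2.6]
opening: 0.0087
```

Request:
servo_tool([
  [[0,-7.4,-12.8,0,0,0],[-0.1,-6.8,-11.8,0,0,0],[0,-5.6,-9.7,0,0,0],[0,-3.8,-6.6,0,0,0],[0,-1.4,-2.4,0,0,0]],
])

```text
time: 5.1
ee_pos: [0.3835, 0.3581, 0.1589]
tcp_rot: [-150.0, 0.2, -161.4]
wrist_force: [-0.9, 0.2, -5.3]
opening: 0.0086
```

```bash
python3 - <<'E'
from nav import *
log(); p=snap('wrist','w3')
E
```

```text
t 5.1 q [ 54.9  16.5   8.4 100.7 -23.9  40.3] p [0.3835 0.3581 0.1589] rpy [-150.02    0.18 -161.42] F [-0.9  0.2 -5.3] T [1.2  0.45 0.04] op 0.0086
```

View pics/w3.png

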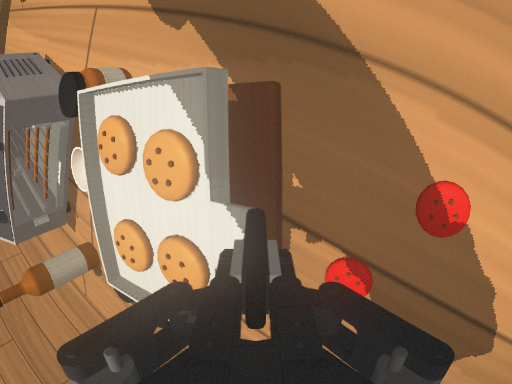

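Request:
servo_tool([
  [[-0.9,-1.9,1.1,0,0.002,0.003],[-2.8,-5.4,3.3,0,0.005,0.009],[-4.4,-8.5,5.1,0,0.008,0.014],[-6.0,-11.1,6.8,0,0.011,0.018],[-7.6,-13.2,8.0,0,0.013,0.023]],
])

```text
time: 5.65
ee_pos: [0.4186, 0.3183, 0.1569]
tcp_rot: [-150.0, 0.1, -166.0]
wrist_force: [1.0, -0.7, -4.0]
opening: 0.0087
```

Request:
servo_tool([
  [[-9.2,-15.0,9.1,0,0.015,0.025],[-10.6,-16.3,9.8,0,0.017,0.028],[-12.1,-17.0,10.3,0,0.017,0.03],[-13.2,-17.3,10.5,0,0.018,0.032],[-14.3,-17.3,10.5,0.001,0.019,0.032]],
])

```text
time: 6.15
ee_pos: [0.4946, 0.2326, 0.155]
tcp_rot: [-149.9, 0.1, -175.8]
wrist_force: [-0.1, 0.1, -3.6]
opening: 0.0088
```

Request:
servo_tool([
  [[-15.0,-16.8,10.3,0,0.019,0.032],[-15.4,-15.9,9.7,0,0.018,0.031],[-15.4,-14.9,9.1,0,0.018,0.03],[-15.0,-13.4,8.2,0,0.016,0.028],[-14.1,-11.9,7.3,0,0.015,0.026]],
])

```text
time: 6.65
ee_pos: [0.5702, 0.1473, 0.1528]
tcp_rot: [-149.9, -0.0, 174.4]
wrist_force: [-0.2, 0.1, -4.1]
opening: 0.0089
```

Request:
servo_tool([
  [[-12.7,-10.0,6.1,0,0.013,0.022],[-10.7,-8.1,5.0,0,0.011,0.019],[-8.3,-5.9,3.6,0,0.008,0.014],[-5.3,-3.7,2.3,0,0.006,0.008],[-1.9,-1.3,0.8,0,0.001,0.003]],
])

```text
time: 7.15
ee_pos: [0.6041, 0.1106, 0.152]
tcp_rot: [-150.0, -0.0, 170.2]
wrist_force: [0.2, -0.2, -3.4]
opening: 0.0088
```

Request:
servo_tool([
  [[0,0,0,0,0,0],[0,0,0,0,0,0]],
])

```text
time: 7.35
ee_pos: [0.6035, 0.1116, 0.1522]
tcp_rot: [-150.0, -0.0, 170.3]
wrist_force: [0.6, 0.7, -2.8]
opening: 0.009
```

```bash
python3 - <<'E'
from nav import *
log(); p=snap('wrist','w4'); s=snap('scene','s4'); d=snap('side','d4')
for q,n in((s,'s4c'),(d,'d4c')):
    x,y,w,h=(70,130,250,180) if n[0]=='s' else (180,80,200,200)
    cv2.imwrite('pics/'+n+'.png',cv2.cvtColor(cv2.resize(q['color'][y:y+h,x:x+w],None,fx=3,fy=3,interpolation=2),4))
E
```

```text
t 7.35 q [ 21.2  27.3  22.  101.2 -25.4  34.7] p [0.6035 0.1116 0.1522] rpy [-1.4997e+02 -4.0000e-02  1.7027e+02] F [ 0.6  0.7 -2.8] T [ 1.23 -0.23 -0.  ] op 0.009
```

View pics/w4.png

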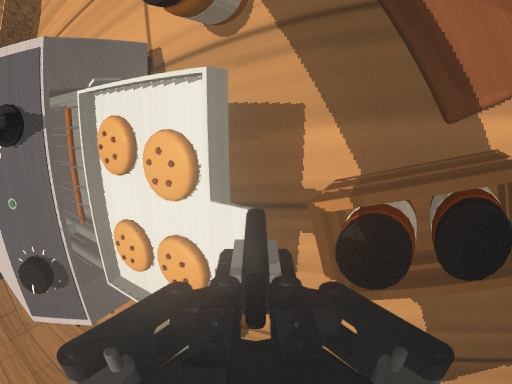

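View pics/s4c.png

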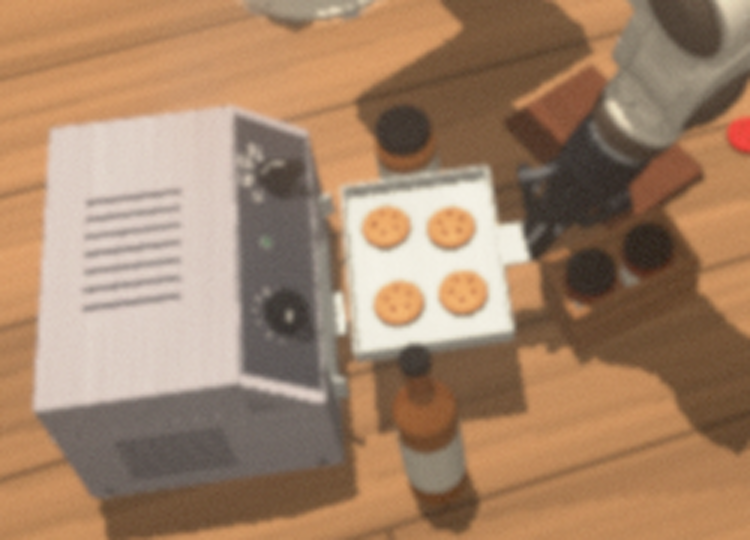

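View pics/d4c.png

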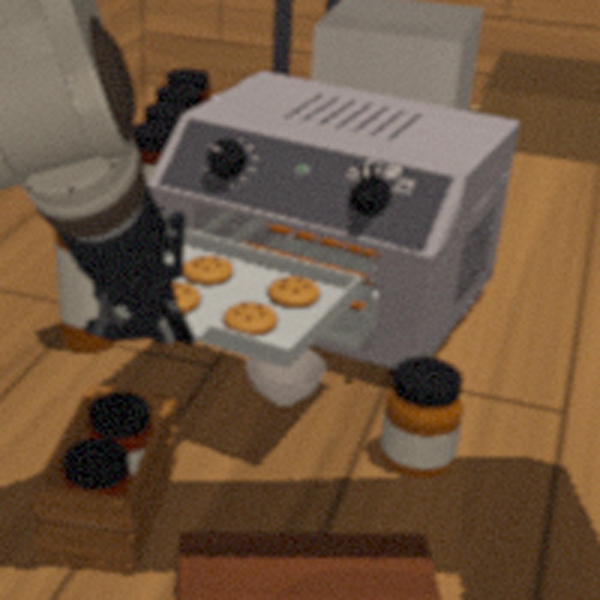

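```bash
cat >> nav.py <<'E'
def grilllines(M,O):
    L=[seg((0,-160,155),(0,160,155),(69,160,213),(69,-160,213),(0,-160,155)),seg((0,-160,0),(0,-160,155)),seg((0,-105,149),(0,105,149)),seg((69,-160,213),(250,-160,213),(250,160,213),(69,160,213)),
       seg((6,-91,75),(206,-91,75)),seg((6,91,75),(206,91,75)),seg((0,-105,20),(0,-105,149)),seg((0,105,20),(0,105,149))]
    return [l/1000@M.T+O for l in L]
def handtray(off=(0,0,0)):
    "tray frame from hand, off = TCP minus tray_grip in tray axes"
    p,R,o=cur(); C=np.array([[0,-1,0],[-np.cos(np.pi/6),0,-.5],[.5,0,-np.cos(np.pi/6)]]) # rows: tool x,y,z in tray axes
    M=R@C; return M,p-M@(np.array([-.1205,0,.041])+np.array(off))
E
python3 - <<'E'
from nav import *
Mg,Og=frame(GR);Mt,Ot=handtray()
print('tray in grill',Mg.T@(Ot-Og),Ro.from_matrix(Mg.T@Mt).as_euler('xyz',degrees=True))
L=traylines(Mt,Ot)+grilllines(Mg,Og)
draw(load('w4'),0,L,'w4o',(0,30,260,300),2.6)
draw(load('s4'),0,L,'s4o',(75,150,190,160),4,False)
draw(load('d4'),0,L,'d4o',(200,95,170,120),4,False)
E
```

```text
tray in grill [-0.10498269 -0.000298    0.11137648] [-0.02441841 -0.03237149  0.06641658]
```

View pics/w4o.png

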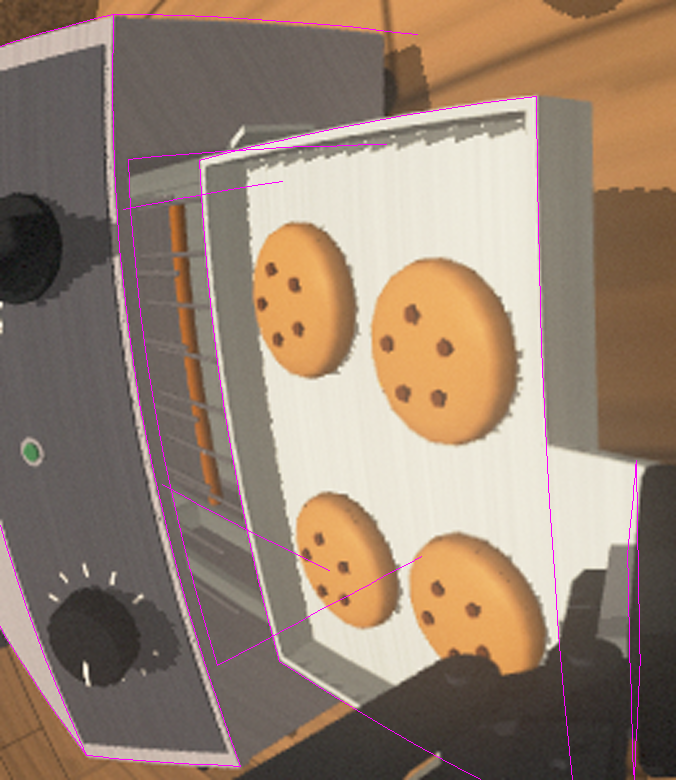

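View pics/s4o.png

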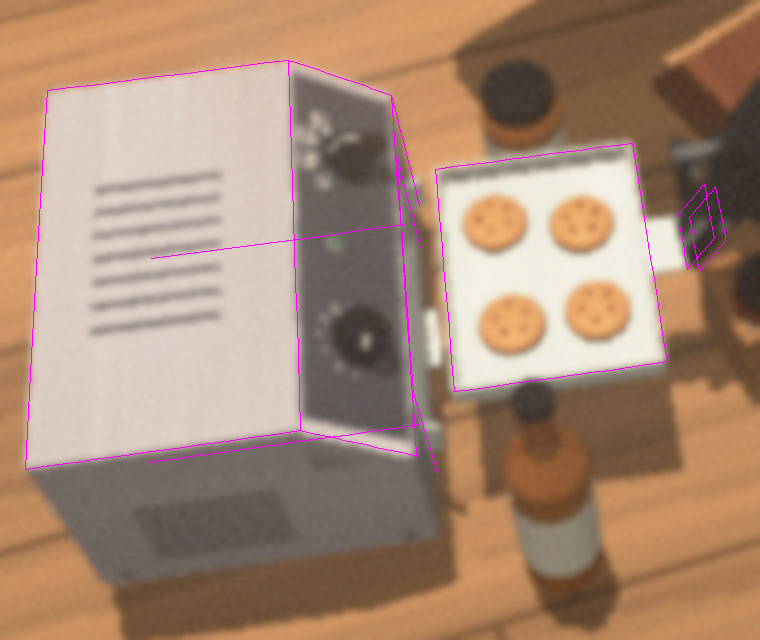

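View pics/d4o.png

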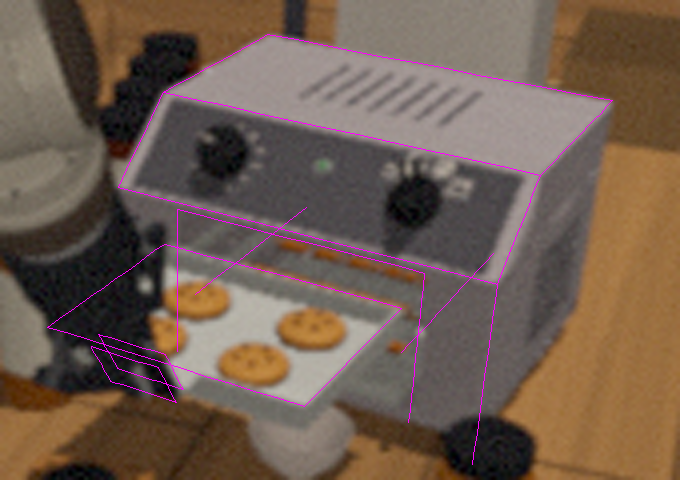

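```bash
python3 - <<'E'
from nav import *
M,O=frame(GR); R1=gripR(M)
P=lambda x,z:O+M@np.array([x-.1205,0,z+.041])
st=rows(P(-.105,.0805),R1,5,True)
st=rows(P(-.045,.0805),R1,5,False,st)
E
```

```text
[[-0.0, 1.6, 2.8, -0.0, 0.0, 0.0], [-0.2, 3.8, 6.6, -0.0, 0.0, 0.0], [-0.1, 4.6, 7.9, -0.0, 0.0, 0.001], [-0.1, 3.8, 6.6, -0.001, 0.0, 0.0], [-0.0, 1.6, 2.8, 0.0, 0.0, 0.0]]
[[-0.0, -10.4, 6.0, 0.0, 0.0, 0.0], [-0.0, -10.4, 6.0, 0.0, 0.0, 0.0], [-0.0, -10.4, 6.0, 0.0, 0.0, 0.0], [-0.0, -10.4, 6.0, 0.0, 0.0, 0.0], [-0.0, -10.4, 6.0, 0.0, 0.0, 0.0]]
```

Request:
servo_tool([
  [[0,1.6,2.8,0,0,0],[-0.1,3.8,6.6,0,0,0],[-0.1,4.6,7.9,0,0,0.001],[-0.1,3.8,6.6,0,0,0],[0,1.6,2.8,0,0,0]],
])

```text
time: 8.0
ee_pos: [0.6036, 0.1108, 0.1198]
tcp_rot: [-149.9, -0.1, 170.2]
wrist_force: [0.3, -0.0, -4.3]
opening: 0.0086
```

Request:
servo_tool([
  [[0,0,0,0,0,0],[0,-4,2.3,0,0,0],[0,-7,4,0,0,0],[0,-7,4,0,0,0],[0,-3,1.7,0,0,0]],
])

```text
time: 8.5
ee_pos: [0.5998, 0.086, 0.1219]
tcp_rot: [-150.0, 0.0, 170.1]
wrist_force: [-0.7, 0.8, -5.0]
opening: 0.0087
```

```bash
python3 - <<'E'
from nav import *
log(); snap('wrist','w5');snap('side','d5')
Mg,Og=frame(GR);Mt,Ot=handtray()
print('tray in grill',Mg.T@(Ot-Og),Ro.from_matrix(Mg.T@Mt).as_euler('xyz',degrees=True))
L=traylines(Mt,Ot)+grilllines(Mg,Og)
draw(load('w5'),0,L,'w5o',(0,30,260,300),2.6)
draw(load('d5'),0,L,'d5o',(210,120,150,100),5,False)
E
```

```text
t 8.5 q [ 19.2  25.4  16.1  96.4 -25.9  32.7] p [0.5998 0.086  0.1219] rpy [-1.4996e+02  3.0000e-02  1.7013e+02] F [-0.7  0.8 -5. ] T [ 1.23 -0.24  0.03] op 0.0087
tray in grill [-7.94795459e-02  6.78507375e-05  8.09051337e-02] [ 0.02496314 -0.02656287 -0.09039656]
```

View pics/w5o.png

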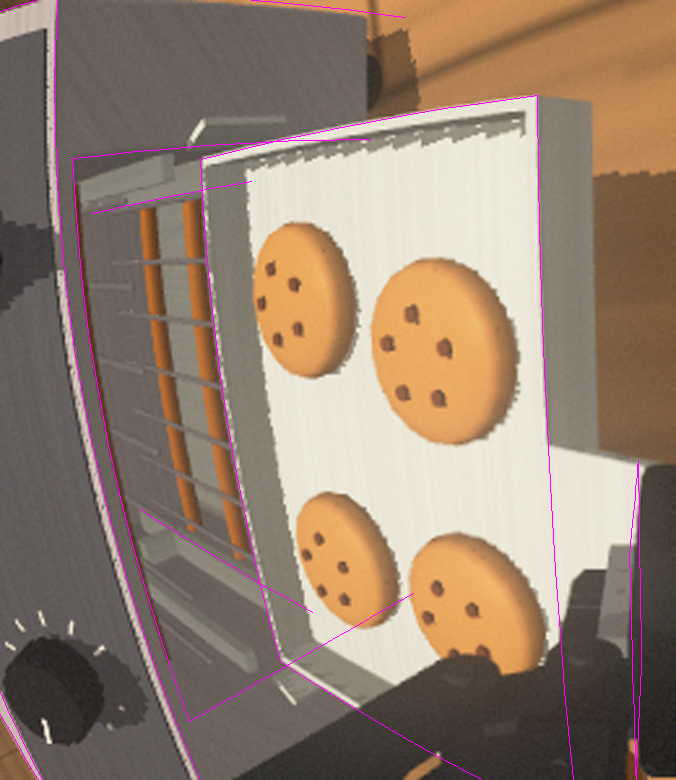

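View pics/d5o.png

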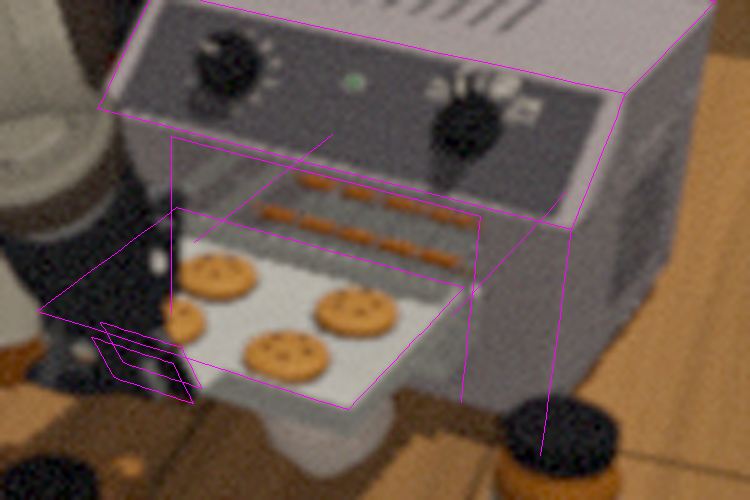

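Request:
servo_tool([
  [[0,-4.3,2.5,0,0,0],[0,-8.7,5,0,0,0.001],[0,-8.7,5,0,0,0],[0,-8.7,5,0,0,0],[0,-8.7,5,0,0,0]],
])

```text
time: 9.1
ee_pos: [0.592, 0.0417, 0.1216]
tcp_rot: [-150.0, 0.0, 170.1]
wrist_force: [0.1, -0.2, -4.3]
opening: 0.0091
```

Request:
servo_tool([
  [[0,-8.7,5,0,0,0],[0,-8.7,5,0,0,0],[0,-4.3,2.5,0,0,0],[0,0,0,0,0,0]],
])

```text
time: 9.5
ee_pos: [0.5877, 0.0173, 0.1218]
tcp_rot: [-150.0, 0.0, 170.1]
wrist_force: [0.7, 0.3, -4.6]
opening: 0.0089
```

```bash
python3 - <<'E'
from nav import *
log(); snap('wrist','w6')
Mg,Og=frame(GR);Mt,Ot=handtray()
print('tray in grill',Mg.T@(Ot-Og),Ro.from_matrix(Mg.T@Mt).as_euler('xyz',degrees=True))
L=traylines(Mt,Ot)+grilllines(Mg,Og)
draw(load('w6'),0,L,'w6o',(0,30,260,300),2.6)
E
```

```text
t 9.5 q [ 13.7  20.1   9.3  92.2 -27.3  26.8] p [0.5877 0.0173 0.1218] rpy [-1.4996e+02  4.0000e-02  1.7007e+02] F [ 0.7  0.3 -4.6] T [ 1.22 -0.2   0.  ] op 0.0089
tray in grill [-0.00986266 -0.00011289  0.08077522] [ 0.04232    -0.02553748 -0.11508534]
```

View pics/w6o.png

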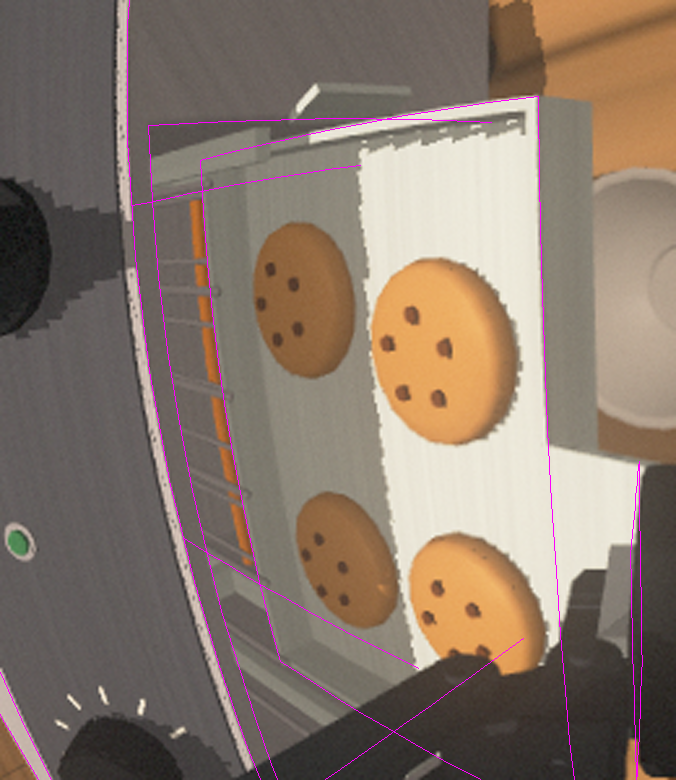

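Request:
servo_tool([
  [[0,-4.3,2.5,0,0,-0.001],[0,-8.7,5,0,0,-0.001],[0,-10.4,6,0,0,0],[0,-10.4,6,0,0,0],[0,-10.4,6,0,0,0]],
])

```text
time: 10.05
ee_pos: [0.5789, -0.0335, 0.1217]
tcp_rot: [-150.0, -0.0, 170.2]
wrist_force: [0.3, 0.5, -3.8]
opening: 0.009
```

Request:
servo_tool([
  [[0,-8.7,5,0,0,0],[0,-5.2,3,0,0,0],[0,-2.6,1.5,0,0,0],[0,0,0,0,0,0]],
])

```text
time: 10.45
ee_pos: [0.5759, -0.0513, 0.1218]
tcp_rot: [-150.0, -0.0, 170.2]
wrist_force: [-0.5, -0.2, -3.9]
opening: 0.0089
```

```bash
python3 - <<'E'
from nav import *
log()
Mg,Og=frame(GR);Mt,Ot=handtray()
print('tray in grill',Mg.T@(Ot-Og),Ro.from_matrix(Mg.T@Mt).as_euler('xyz',degrees=True))
E
```

```text
t 10.45 q [  7.6  15.6   3.9  88.1 -28.5  19.9] p [ 0.5759 -0.0513  0.1218] rpy [-1.4997e+02 -2.0000e-02  1.7020e+02] F [-0.5 -0.2 -3.9] T [ 1.22 -0.23 -0.07] op 0.0089
tray in grill [6.02558206e-02 4.00441300e-05 8.08205779e-02] [-0.02190021 -0.03332592 -0.00824193]
```

Request:
servo_tool([
  [[0,1,1.73,0,0,0],[0,0.9,1.56,0,0,0],[0,0.5,0.87,0,0,0],[0,0,0,0,0,0]],
])

```text
time: 10.85
ee_pos: [0.576, -0.0508, 0.1166]
tcp_rot: [-149.9, -0.0, 170.2]
wrist_force: [0.1, 0.6, -3.2]
opening: 0.0091
```

Request:
servo_tool([
  [[0,-3.5,2,0,0,0],[0,-3.5,2,0,0,0],[0,-2.6,1.5,0,0,0],[0,0,0,0,0,0]],
])

```text
time: 11.25
ee_pos: [0.574, -0.0625, 0.117]
tcp_rot: [-150.0, -0.0, 170.2]
wrist_force: [0.4, 0.1, -2.6]
opening: 0.0089
```

```bash
python3 - <<'E'
from nav import *
log()
Mg,Og=frame(GR);Mt,Ot=handtray()
print('tray in grill',Mg.T@(Ot-Og),Ro.from_matrix(Mg.T@Mt).as_euler('xyz',degrees=True))
E
```

```text
t 11.25 q [  6.6  15.1   2.7  86.9 -28.7  18.8] p [ 0.574  -0.0625  0.117 ] rpy [-1.4996e+02 -3.0000e-02  1.7019e+02] F [ 0.4  0.1 -2.6] T [ 1.18 -0.2   0.03] op 0.0089
tray in grill [ 7.15860999e-02 -3.50828512e-05  7.60866313e-02] [-0.02624144 -0.0390276  -0.02146102]
```

Request:
servo_tool([
  [[0,-0.9,0.5,0,0,0],[0,-0.9,0.5,0,0,0],[0,0,0,0,0,0]],
])

```text
time: 11.55
ee_pos: [0.5742, -0.0632, 0.1171]
tcp_rot: [-150.1, 0.0, 170.2]
wrist_force: [1.4, 6.1, -2.7]
opening: 0.0085
```

Request:
servo_tool([
  [[0,-0.9,0.5,0,0,0],[0,0,0,0,0,0]],
])

```text
time: 11.75
ee_pos: [0.5743, -0.0632, 0.1172]
tcp_rot: [-150.2, 0.0, 170.3]
wrist_force: [1.7, 13.3, -1.0]
opening: 0.0087
```

Request:
servo_tool([
  [[0,-0.9,0.5,0,0,0],[0,0,0,0,0,0]],
])

```text
time: 11.95
ee_pos: [0.5743, -0.0633, 0.1173]
tcp_rot: [-150.3, 0.1, 170.3]
wrist_force: [2.4, 18.1, -0.2]
opening: 0.009
```

Request:
servo_tool([
  [[0,0.5,0.87,0,0,0],[0,0.5,0.87,0,0,0],[0,0,0,0,0,0]],
])

```text
time: 12.25
ee_pos: [0.5743, -0.0631, 0.1162]
tcp_rot: [-150.2, 0.1, 170.4]
wrist_force: [-1.8, 21.2, 6.2]
opening: 0.009
```

```bash
python3 - <<'E'
from nav import *
log()
Mg,Og=frame(GR);Mt,Ot=handtray()
print('tray in grill',Mg.T@(Ot-Og),Ro.from_matrix(Mg.T@Mt).as_euler('xyz',degrees=True))
snap('wrist','w7')
L=traylines(Mt,Ot)+grilllines(Mg,Og)
draw(load('w7'),0,L,'w7o',(0,30,260,300),2.6)
E
```

```text
t 12.25 q [  6.4  14.9   2.4  86.5 -28.5  18.4] p [ 0.5743 -0.0631  0.1162] rpy [-1.5023e+02  9.0000e-02  1.7036e+02] F [-1.8 21.2  6.2] T [ 3.16  0.39 -0.8 ] op 0.009
tray in grill [0.0719601  0.00085577 0.07472739] [0.09133195 0.2344066  0.14651378]
```

View pics/w7o.png

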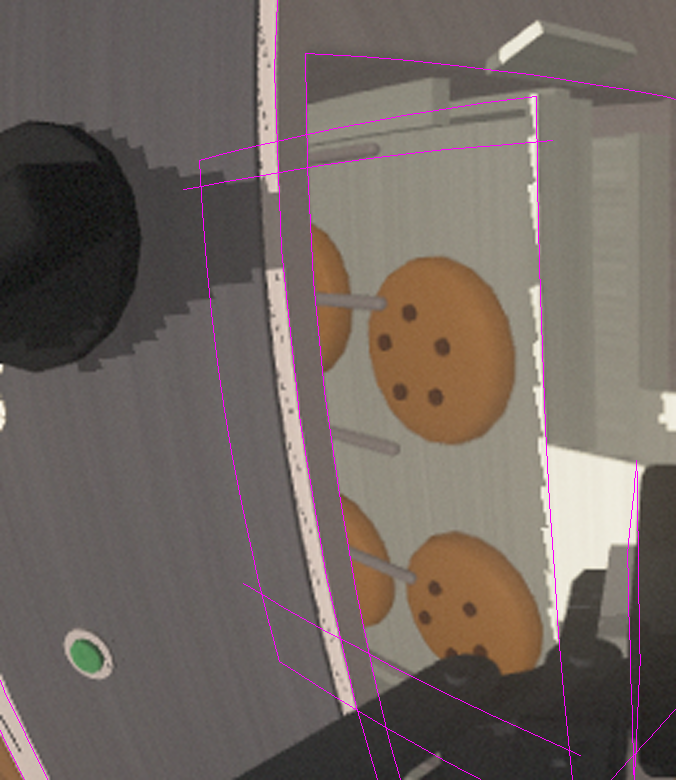

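Request:
servo_tool([
  [[0,0,0,0,0,0],[0,0,0,0,0,0],[0,0,0,0,0,0]],
], gripper=36)

```text
time: 12.6
ee_pos: [0.5735, -0.0663, 0.1153]
tcp_rot: [-149.9, -0.0, 170.2]
wrist_force: [0.2, -0.1, -0.0]
opening: 0.0364
```

Request:
servo_tool([
  [[0,0,-5,0,0,0],[0,0,-15,0,0,0],[0,0,-20,0,0,0],[0,0,-20,0,0,0],[0,0,-20,0,0,0]],
])

```text
time: 13.1
ee_pos: [0.5803, -0.0264, 0.1852]
tcp_rot: [-149.9, -0.0, 170.2]
wrist_force: [0.4, 0.2, -0.1]
opening: 0.0357
```

Request:
servo_tool([
  [[0,0,-20,0,0,0],[0,0,-10,0,0,0]],
])

```text
time: 13.3
ee_pos: [0.5833, -0.0112, 0.2119]
tcp_rot: [-150.0, 0.1, 170.2]
wrist_force: [0.6, 0.7, 0.7]
opening: 0.0363
```

```bash
python3 - <<'E'
from nav import *
log(); snap('wrist','w8')
Mg,Og=frame(GR)
t=[np.array(l)/1000 for l in (seg((-5,-100,95),(-5,100,95),(150,100,95),(150,-100,95),(-5,-100,95)),)]
L=grilllines(Mg,Og)+[l@Mg.T+Og for l in t]
# selector bar lines at the two candidate angles
th=np.radians(40);up=np.array([np.cos(th),0,np.sin(th)]);left=np.array([0,1,0]);n=np.array([-np.sin(th),0,np.cos(th)])
c=np.array([.0345,-.08,.184])+.032*n
for a in(54,18):
    b=np.cos(np.radians(a))*up+np.sin(np.radians(a))*left
    L.append(np.array([c-b*.021,c+b*.021])@Mg.T+Og)
draw(load('w8'),0,L,'w8o',(0,0,512,384),1.5)
draw(load('w8'),0,L,'w8z',(90,20,260,250),3)
E
```

```text
t 13.3 q [ 11.2  17.6  16.1 100.2 -27.9  23.9] p [ 0.5833 -0.0112  0.2119] rpy [-1.4998e+02  7.0000e-02  1.7024e+02] F [0.6 0.7 0.7] T [ 0.49 -0.09  0.09] op 0.0363
```

View pics/w8o.png

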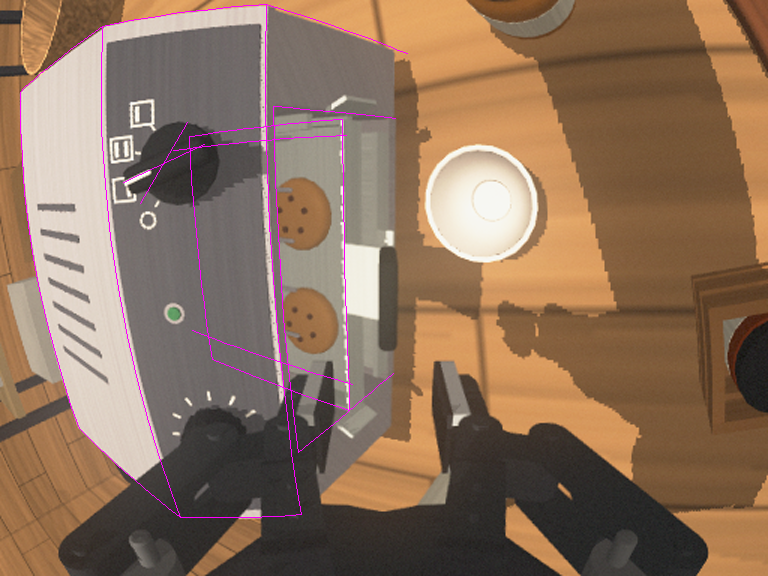

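View pics/w8z.png

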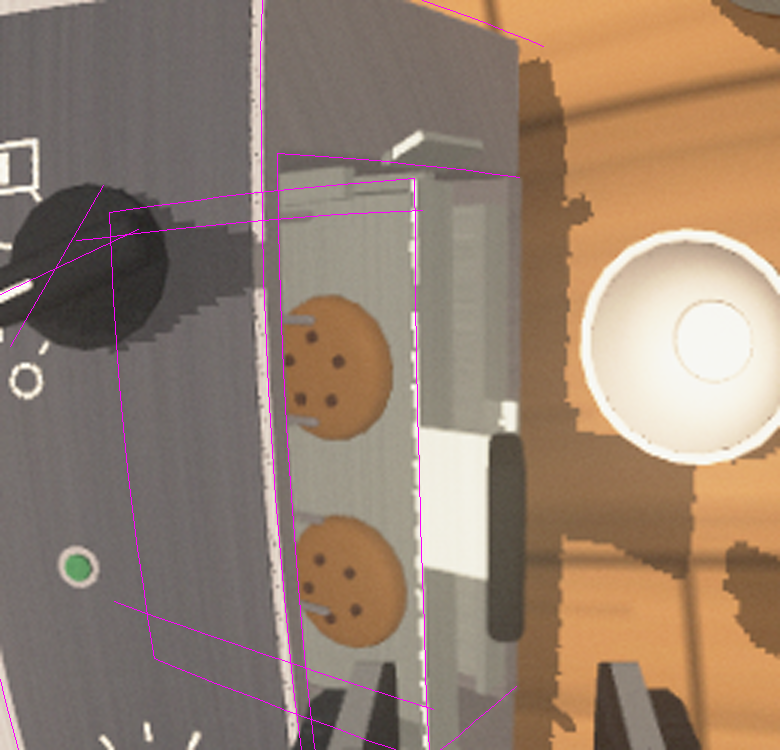

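```bash
python3 - <<'E'
from nav import *
im=cv2.cvtColor(load('w8')['color'],4)[50:170,60:180]
cv2.imwrite('pics/w8k.png',cv2.resize(im,None,fx=5,fy=5,interpolation=2))
E
```

```text
(no output)
```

View pics/w8k.png

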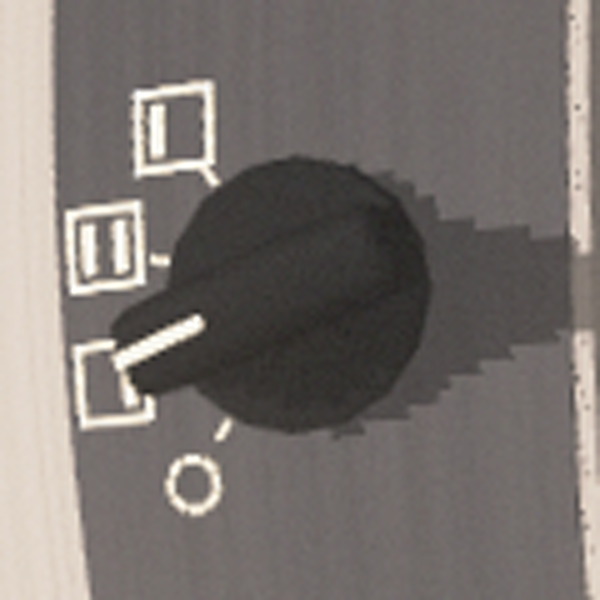

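```bash
cat >> nav.py <<'E'
th=np.radians(40);UP=np.array([np.cos(th),0,np.sin(th)]);LEFT=np.array([0,1.,0]);NN=np.array([-np.sin(th),0,np.cos(th)])
def selpose(h,a,sgn=-1):
    Mg,Og=frame(GR); b=sgn*(np.cos(np.radians(a))*UP+np.sin(np.radians(a))*LEFT); z=-NN
    return Og+Mg@(np.array([.0345,-.08,.184])+h*NN), Mg@np.c_[b,np.cross(z,b),z]
E
python3 - <<'E'
from nav import *
p,R=selpose(.085,18); print(p); rows(p,R,15,False)
E
```

```text
[ 0.49018903 -0.07725329  0.24911378]
[[5.4, -5.9, 0.6, 0.01, -0.007, 0.084], [4.8, -6.4, 0.6, 0.01, -0.007, 0.083], [4.4, -6.7, 0.6, 0.01, -0.008, 0.084], [3.7, -7.0, 0.7, 0.011, -0.007, 0.083], [3.2, -7.3, 0.8, 0.01, -0.007, 0.084]]
[[2.5, -7.6, 0.8, 0.01, -0.007, 0.083], [1.9, -7.7, 0.8, 0.01, -0.007, 0.084], [1.3, -7.9, 0.9, 0.01, -0.008, 0.083], [0.6, -7.9, 1.0, 0.01, -0.007, 0.084], [-0.0, -8.0, 1.1, 0.011, -0.007, 0.083]]
[[-0.7, -7.9, 1.2, 0.01, -0.007, 0.084], [-1.4, -7.8, 1.2, 0.01, -0.007, 0.083], [-2.0, -7.6, 1.3, 0.01, -0.007, 0.084], [-2.6, -7.5, 1.5, 0.01, -0.008, 0.083], [-3.2, -7.2, 1.5, 0.01, -0.007, 0.084]]
```

Request:
servo_tool([
  [[5.4,-5.9,0.6,0.01,-0.007,0.084],[4.8,-6.4,0.6,0.01,-0.007,0.083],[4.4,-6.7,0.6,0.01,-0.008,0.084],[3.7,-7.0,0.7,0.011,-0.007,0.083],[3.2,-7.3,0.8,0.01,-0.007,0.084]],
], gripper=40)

```text
time: 13.85
ee_pos: [0.5513, -0.0344, 0.2219]
tcp_rot: [-149.4, 14.1, 150.3]
wrist_force: [0.7, 0.2, 0.0]
opening: 0.0399
```

Request:
servo_tool([
  [[2.5,-7.6,0.8,0.01,-0.007,0.083],[1.9,-7.7,0.8,0.01,-0.007,0.084],[1.3,-7.9,0.9,0.01,-0.008,0.083],[0.6,-7.9,1.0,0.01,-0.007,0.084],[0,-8.0,1.1,0.011,-0.007,0.083]],
])

```text
time: 14.35
ee_pos: [0.5201, -0.0565, 0.2343]
tcp_rot: [-154.2, 27.3, 128.9]
wrist_force: [0.1, -0.2, 1.4]
opening: 0.0402
```

Request:
servo_tool([
  [[-0.7,-7.9,1.2,0.01,-0.007,0.084],[-1.4,-7.8,1.2,0.01,-0.007,0.083],[-2.0,-7.6,1.3,0.01,-0.007,0.084],[-2.6,-7.5,1.5,0.01,-0.008,0.083],[-3.2,-7.2,1.5,0.01,-0.007,0.084]],
])

```text
time: 14.85
ee_pos: [0.4891, -0.0787, 0.2465]
tcp_rot: [-165.4, 37.8, 103.0]
wrist_force: [-0.3, 0.1, -0.7]
opening: 0.04
```

Request:
servo_tool([
  [[0,0,0,0,0,0]],
])

```text
time: 14.95
ee_pos: [0.489, -0.0787, 0.2468]
tcp_rot: [-165.3, 37.7, 103.2]
wrist_force: [-0.2, 0.6, 0.3]
opening: 0.0401
```

```bash
cat >> nav.py <<'E'
def knoblines(a,h=.032):
    Mg,Og=frame(GR); u=np.cos(np.radians(a))*UP+np.sin(np.radians(a))*LEFT; v=np.cross(NN,u); c=np.array([.0345,-.08,.184])
    Q=[c+h*NN+s*.021*u+t*.0065*v for s,t in((1,1),(1,-1),(-1,-1),(-1,1),(1,1))]
    t=np.linspace(0,2*np.pi,40); S=[c+.009*NN+.021*(np.cos(i)*u+np.sin(i)*v) for i in t]
    return [np.array(x)@Mg.T+Og for x in (Q,S)]
E
python3 - <<'E'
from nav import *
log(); p=snap('wrist','w9'); Mg,Og=frame(GR)
draw(p,0,grilllines(Mg,Og)+knoblines(18),'w9o',None,1.5)
draw(p,0,knoblines(18),'w9z',(160,100,200,220),3)
q,R=selpose(.0305,18); P,RR,o=cur(); print(R.T@(P-q)*1000,Ro.from_matrix(R.T@RR).as_rotvec())
rows(q,R,4)
E
```

```text
t 14.95 q [  9.8   6.3   3.6 103.3 -37.3  97.1] p [ 0.489  -0.0787  0.2468] rpy [-165.29   37.71  103.18] F [-0.2  0.6  0.3] T [ 0.6  -0.12 -0.01] op 0.0401
[  0.71980789  -0.37844715 -51.77547885] [ 2.61772793e-03  9.17896800e-07 -2.56412371e-03]
[[-0.2, 0.1, 12.9, -0.001, -0.0, 0.001], [-0.2, 0.1, 13.0, -0.0, -0.0, 0.0], [-0.1, 0.2, 12.9, -0.001, -0.0, 0.001], [-0.2, 0.1, 13.0, -0.001, -0.0, 0.001]]
```

View pics/w9o.png

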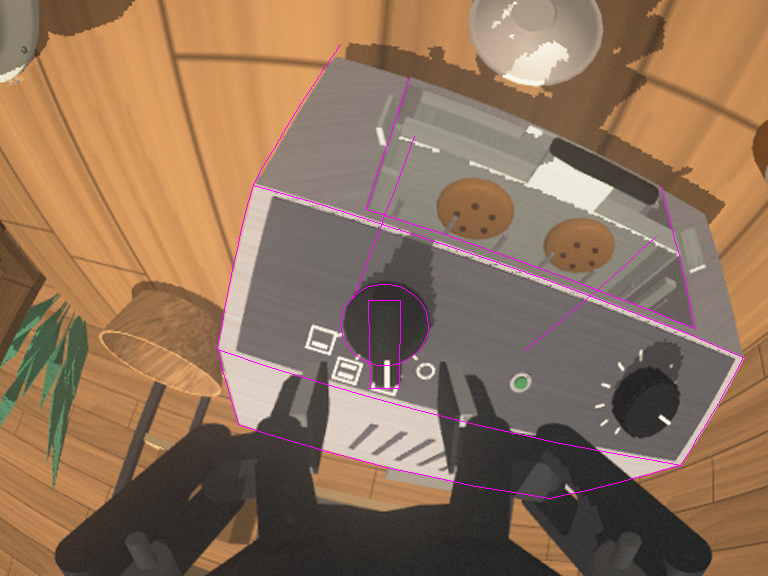

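View pics/w9z.png

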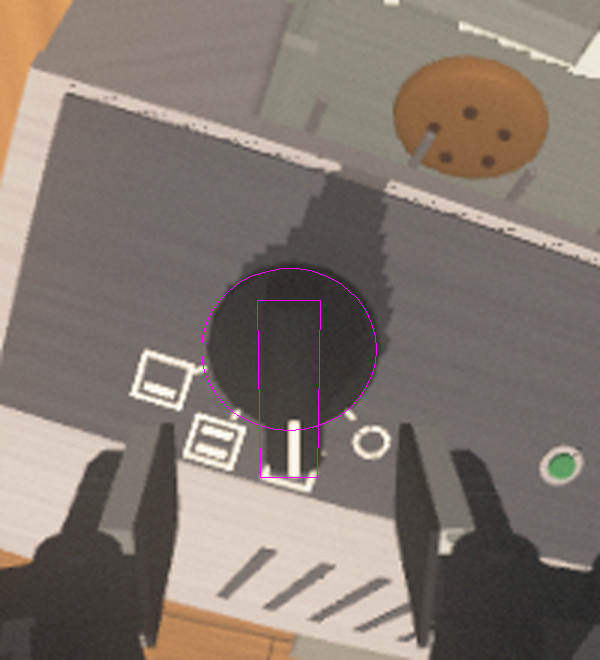

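Request:
servo_tool([
  [[-0.2,0.5,12.9,-0.001,0,0.001],[-0.2,0.3,13.0,0,0,0],[-0.1,0.2,12.9,-0.001,0,0.001],[-0.2,0.1,8,-0.001,0,0.001],[0,0,5,0,0,0]],
])

```text
time: 15.5
ee_pos: [0.4849, -0.1118, 0.207]
tcp_rot: [-165.5, 37.7, 103.1]
wrist_force: [0.1, 0.4, -0.0]
opening: 0.0397
```

Request:
servo_tool([
  [[0,0,0,0,0,0]],
])

```text
time: 15.6
ee_pos: [0.4849, -0.1116, 0.2072]
tcp_rot: [-165.5, 37.7, 103.1]
wrist_force: [-0.5, 0.5, -0.7]
opening: 0.0402
```

```bash
python3 - <<'E'
from nav import *
log(); p=snap('wrist','w10')
q,R=selpose(.0305,18); P,RR,o=cur(); print(R.T@(P-q)*1000,Ro.from_matrix(R.T@RR).as_rotvec())
draw(p,0,knoblines(18),'w10z',(160,100,200,260),3)
E
```

```text
t 15.6 q [  6.3   4.1  -2.9  96.1 -38.1  92.7] p [ 0.4849 -0.1116  0.2072] rpy [-165.53   37.7   103.11] F [-0.5  0.5 -0.7] T [ 0.54 -0.13 -0.06] op 0.0402
[-0.06609059  0.73984878 -0.48420717] [-7.02183988e-04 -3.65885963e-05  1.63637924e-03]
```

View pics/w10z.png

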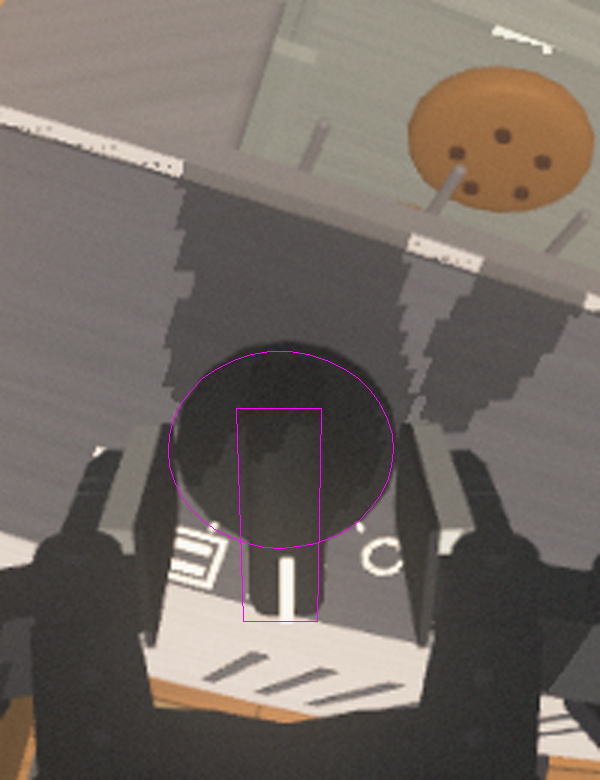

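Request:
servo_tool([
  [[1,0,0,0,0,0],[0,0,0,0,0,0],[0,0,0,0,0,0],[0,0,0,0,0,0],[0,0,0,0,0,0]],
], gripper=0, newtons=40)

```text
time: 16.15
ee_pos: [0.4849, -0.1103, 0.2074]
tcp_rot: [-165.6, 37.7, 103.1]
wrist_force: [-2.3, 4.3, 5.1]
opening: 0.0119
```

Request:
servo_tool([
  [[0,0,0,0,0,0.09],[0,0,0,0,0,0.09],[0,0,0,0,0,0.09]],
])

```text
time: 16.45
ee_pos: [0.4851, -0.1103, 0.2074]
tcp_rot: [-178.2, 39.9, 83.1]
wrist_force: [-1.0, 4.9, 3.6]
opening: 0.0118
```

```bash
python3 -c "
from nav import *
log()"
```

```text
t 16.45 q [  6.5   4.1  -2.8  96.1 -38.1 108.5] p [ 0.4851 -0.1103  0.2074] rpy [-178.25   39.93   83.09] F [-1.   4.9  3.6] T [ 0.74  0.27 -0.23] op 0.0118
```

Request:
servo_tool([
  [[0,0,0,0,0,0.09],[0,0,0,0,0,0.09],[0,0,0,0,0,0.09],[0,0,0,0,0,0.09],[0,0,0,0,0,0]],
])

```text
time: 16.95
ee_pos: [0.4852, -0.1104, 0.2074]
tcp_rot: [165.2, 37.5, 56.9]
wrist_force: [0.4, 4.9, 5.1]
opening: 0.0118
```

```bash
python3 - <<'E'
from nav import *
log(); p=snap('wrist','w11')
q,R=selpose(.0305,-18); P,RR,o=cur(); print(R.T@(P-q)*1000,Ro.from_matrix(R.T@RR).as_rotvec())
draw(p,0,knoblines(-18),'w11z',(160,100,200,260),3)
E
```

```text
t 16.95 q [  6.5   4.1  -2.8  96.1 -38.1 129. ] p [ 0.4852 -0.1104  0.2074] rpy [165.15  37.55  56.87] F [0.4 4.9 5.1] T [ 0.71  0.05 -0.06] op 0.0118
[ 1.34957735  0.3391258  -0.98744146] [-0.00170381  0.00107229  0.00215355]
```

View pics/w11z.png

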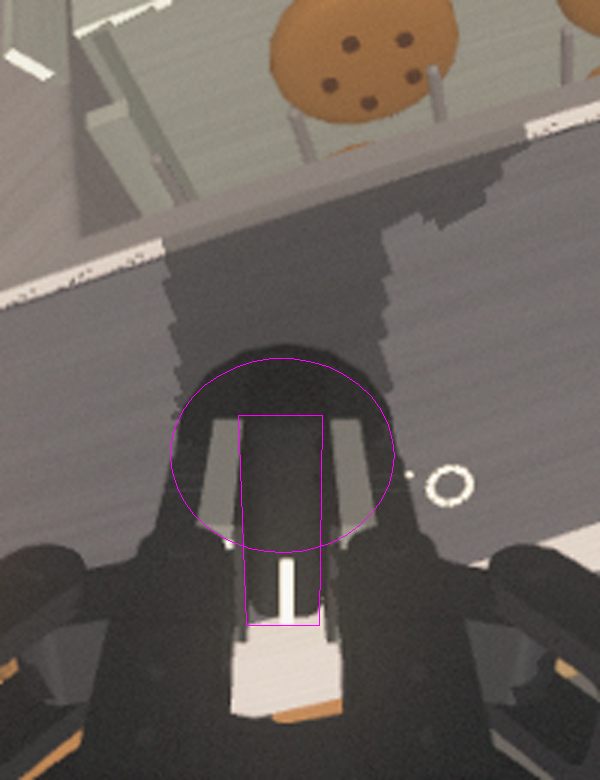

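Request:
servo_tool([
  [[0,0,0,0,0,0],[0,0,0,0,0,0],[0,0,0,0,0,0]],
], gripper=40)

```text
time: 17.3
ee_pos: [0.4848, -0.1108, 0.2067]
tcp_rot: [165.3, 37.6, 57.0]
wrist_force: [0.1, 0.5, 0.1]
opening: 0.04
```

Request:
servo_tool([
  [[0,0,-10,0,0,0],[0,0,-20,0,0,0],[0,0,-25,0,0,0],[0,0,-25,0,0,0],[0,0,-20,0,0,0]],
])

```text
time: 17.8
ee_pos: [0.4959, -0.0463, 0.2851]
tcp_rot: [165.2, 37.6, 57.0]
wrist_force: [0.2, 0.1, -0.2]
opening: 0.04
```

Request:
servo_tool([
  [[0,0,-15,0,0,0],[0,0,-5,0,0,0],[0,0,0,0,0,0]],
])

```text
time: 18.1
ee_pos: [0.4982, -0.0342, 0.2992]
tcp_rot: [165.2, 37.6, 57.0]
wrist_force: [0.5, -0.5, 0.3]
opening: 0.0399
```

```bash
python3 - <<'E'
from nav import *
log(); p=snap('wrist','w12'); d=snap('side','d12'); s=snap('scene','s12'); Mg,Og=frame(GR)
Og2=Og+Mg@np.array([.0725,0,.075])
draw(p,0,traylines(Mg,Og2)+knoblines(-18),'w12o',None,1.5)
draw(d,0,[],'d12c',(180,80,200,200),3,False)
draw(s,0,[],'s12c',(70,130,250,180),3,False)
E
```

```text
t 18.1 q [ 14.3  10.2  13.5 112.1 -36.  138.4] p [ 0.4982 -0.0342  0.2992] rpy [165.24  37.59  57.01] F [ 0.5 -0.5  0.3] T [ 0.59 -0.08 -0.01] op 0.0399
```

View pics/w12o.png

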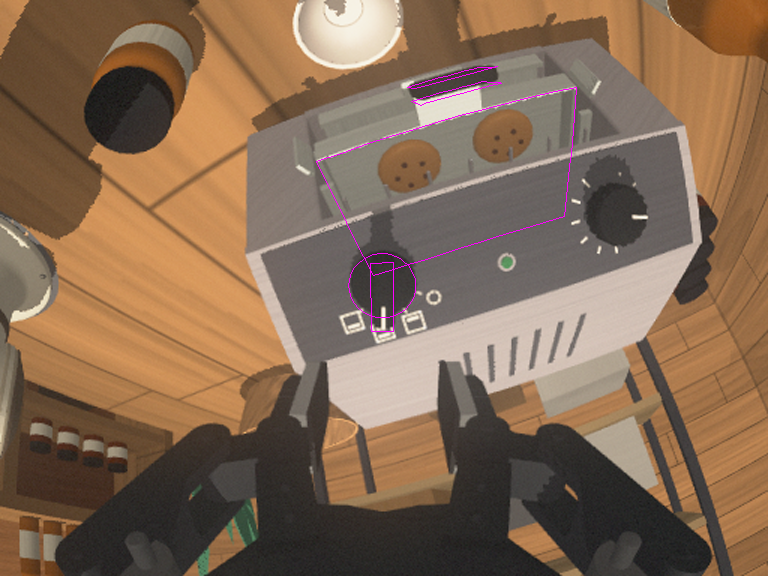

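View pics/d12c.png

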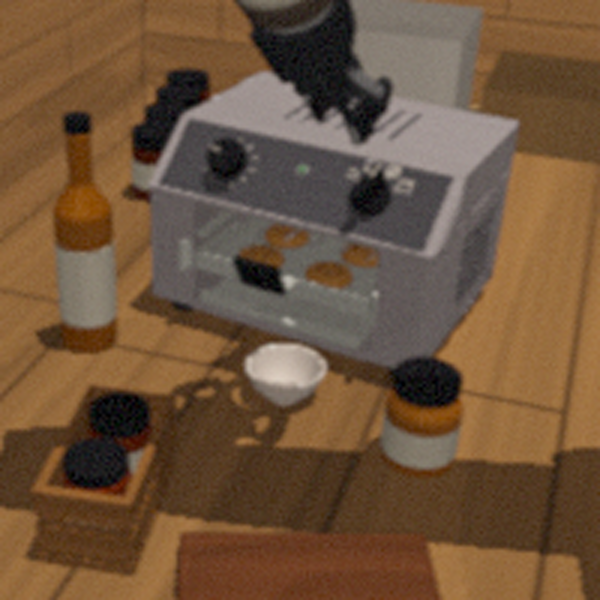

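View pics/s12c.png

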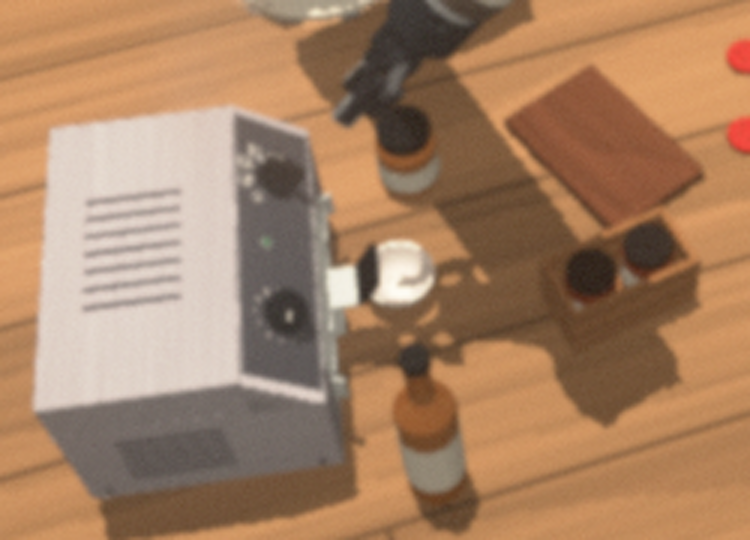

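```bash
python3 - <<'E'
from nav import *
Mg,Og=frame(GR);Og2=Og+Mg@np.array([.0725,0,.075])
draw(load('w12'),0,traylines(Mg,Og2)+grilllines(Mg,Og)[:1]+knoblines(-18),'w12z',(200,35,210,200),3.8)
E
```

```text
(no output)
```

View pics/w12z.png

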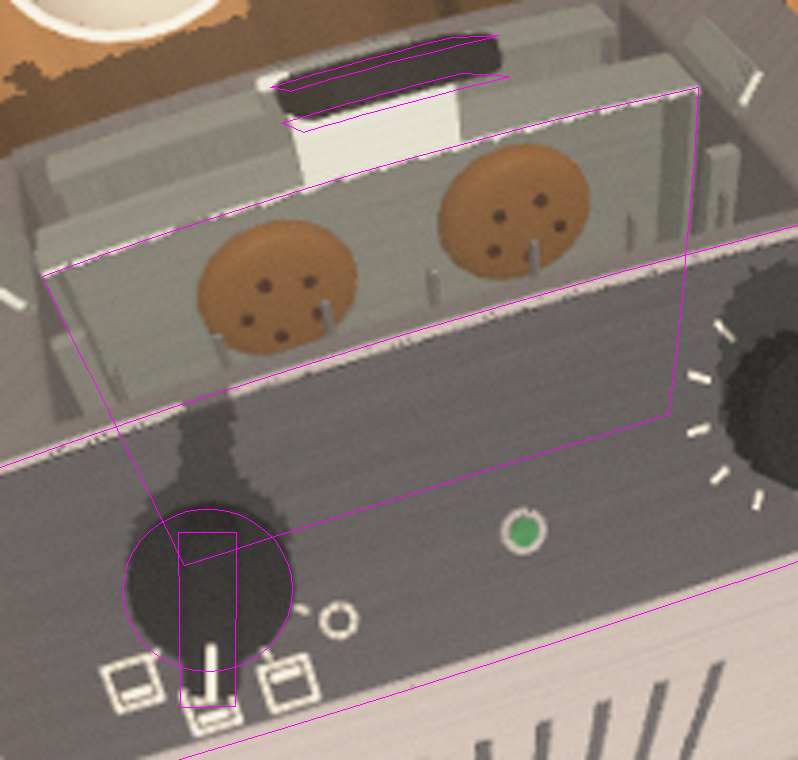

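```bash
python3 -c "
from h import *
print(bot.job_done())"
```

```text
the job is handed in; nothing more can be done
None
```

I slid the tray of biscuits into the grill until it met the stops, then let it go. I then turned the selector one click clockwise, from bottom heat to top-and-bottom heat, released it and moved the arm clear. The job was handed in at about 18 s of the 61 s allowed.

- **Tray:** Pushed in, the tray met resistance rising to about 20 N at x ≈ 72 mm, against 72.5 for fully home. After release, its rear edge matched the fully-home outline to about 1 mm in the wrist picture.
- **Biscuits:** The side picture shows all four still on the tray.
- **Selector:** In the wrist picture the pointer is on the third mark, the square with two bars.
- **Everything else:** The bottle, jar, bowl and thermostat looked the same in the last pictures as before.

None of my checks failed. While the tray was against the stops, the hand tilted by about 0.2° and shifted less than 1 mm sideways; both disappeared when I opened the gripper.

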